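Clamp the next batch of valve bodies

ROBOT

A 6-joint arm with a two-finger parallel gripper is mounted at the origin on the work surface. World frame = base frame: x ahead of the robot, y to its left, z up, the work surface at z = 0. Lengths are in mm, angles in rad, forces in N, time in s.
With the tool pointing down it reaches from about 375 to 925 mm from the base axis. Payload 5.7 kg.
Tool frame: the origin (TCP) lies midway between the tips of the shut fingers; the grasp point (between the pads) lies 19 mm behind it; z points along the fingers, y is the line along which they close (so a half turn about z gives the same grasp; the last joint's range is limited). The gripper opens to 85 mm and grips with 20 to 120 N. Pads are 22 mm wide; open, the fingers measure 114 mm over their backs; the gripper's body (76 mm by 85 mm) begins 54 mm behind the grasp point. The pads swing forward as they close: fully open they stand 13 mm farther back than shut.
Start: joints at [1.08, 0.359, 1.51, -0, 1.272, -0.115], TCP at [220.201, 558.099, 231.267] pointing down, gripper open.
Joint ranges: [-2.97, 2.97], [-1.01, 2.36], [0.21, 2.38], [-0.96, 4.11], [0.2, 2.71], [-2.98, 2.98]. Speed limits (rad/s): [2.39, 2.39, 3.14, 3.14, 3.14, 3.14].

INTERFACE

Orientations are given as [roll, pitch, yaw] about the fixed x, y, z axes, in that order (R = Rz(yaw) Ry(pitch) Rx(roll)).
In Python, from cell import observe, vision, hand_in gives the robot as it stands.
- The arm moves only by the tool move_arm, never from a script. Its argument "moves" is a list of rows, each an object of numbers: "x", "y", "z": the shift along the world's x, y, z each as a share of 0.2 m, from -1 to 1; "ax", "ay", "az": the turn, a rotation vector about the world's x, y, z each as a share of 90 degrees, from -1 to 1; "jaw": the closure, from 0 (fully open) to 1 (shut). A call has 1 to 20 rows; each row is the pose to reach, as a shift and turn from the pose commanded when the call began; what a row does not reach only later rows make up. A row lasts 1/12 s, in which the tool goes at most 41.7 mm and 7.16 degrees, less where a joint would pass 70% of its speed; a pose out of reach is approached as far as the arm can. A call with a number of a shift or a turn outside -1 to 1 is refused whole. A call with a gripper value outside its range is refused whole. The fingers move at their own pace and stop on an object; "newtons" is the grip in N (left out, the last holds). Time passes only in rows, so rows that repeat a pose let the fingers close. It gives the time, the measured TCP pose, the force, the opening and the grip force at its end, in the units of the state.
- observe(): the state, without advancing time (a new reading comes with each control period).
- vision.capture(name): name is "scene" or "side" or "wrist"; returns (picture, depth): 384x512x3 uint8, red, green, blue; 384x512 float32, mm along the optical axis (not along the pixel's ray), 0 where there is no reading.
- vision.camera_model(name): a dict with "fx", "fy", "cx", "cy" (pixels), "R" (3x3) and "t" (3): a world point X has camera coordinates R X + t. Camera axes: x right, y down, z forward; pixel columns grow to the right and rows downward; lengths in mm; the calibration is good to about 2 mm. A picture is of the moment at which its call begins: read the wrist's pose just before it. camera_model takes no time and is no camera call; for the wrist camera it gives the pose at the moment of the call.
- hand_in(): hands the job in; it is judged then, once.
The state is a dict: "time_s": time; "q": joint angles; "dq": joint speeds; "joint_efforts": joint torques, N m; "eef_pos": TCP position; "tool_rot": TCP orientation; "force": force on the tool from outside, world axes, zero at the start; "torque": the same for the moment, N m; "grip_width": finger opening in mm; "grasp_force": force on a finger pad.
Only numpy, scipy, OpenCV 4.12 (cv2) and the standard library are available. Lean on these libraries where they do the work, as an engineer would, in place of code of your own. Each camera call takes 0.05 s, during which the arm holds its last target. There are 200 camera calls.

TASK

Draw back the sliding jaw of the bench vise, take out the finished valve (the one with a stem) and set it in the green basket, then stand every rough valve body (no stem) on the vise bed, upright and side by side in one row between the jaws, centred on the bed with the pipe stubs pointing across it. Slide the jaw up until it bears firmly on the row and the row on the fixed jaw; after that screw the jaw's lever bolt down clockwise until snug with its lever still standing up, and only then fold the lever flat, pointing back away from the work. Leave the other things on the counter where they are.

Things in the scene. Friction and masses are not known exactly. Their poses are not given: they have to be found in the camera images.
- v1_mid (a point): rough brass valve body, no stem, one of 2 to 4 alike, standing. Block 44 (own x) x 30 (y) x 32 mm high; pipe stubs 20 mm thick at both x ends, 80 mm overall; on top a hexagon 24 mm high, 24 mm across its flats facing +x and -x, 28 mm along y, with an open mouth, 56 mm above the underside. 0.26 kg. Point: centre, 28 mm above the underside. Starts on the counter, any heading
- v2_mid (a point): rough brass valve body, no stem, one of 2 to 4 alike, standing. Block 44 (own x) x 30 (y) x 32 mm high; pipe stubs 20 mm thick at both x ends, 80 mm overall; on top a hexagon 24 mm high, 24 mm across its flats facing +x and -x, 28 mm along y, with an open mouth, 56 mm above the underside. 0.26 kg. Point: centre, 28 mm above the underside. Starts on the counter, any heading
- v3_mid (a point): rough brass valve body, no stem, one of 2 to 4 alike, standing. Block 44 (own x) x 30 (y) x 32 mm high; pipe stubs 20 mm thick at both x ends, 80 mm overall; on top a hexagon 24 mm high, 24 mm across its flats facing +x and -x, 28 mm along y, with an open mouth, 56 mm above the underside. 0.26 kg. Point: centre, 28 mm above the underside. Starts on the counter, any heading
- v4_mid (a point): rough brass valve body, no stem, one of 2 to 4 alike, standing. Block 44 (own x) x 30 (y) x 32 mm high; pipe stubs 20 mm thick at both x ends, 80 mm overall; on top a hexagon 24 mm high, 24 mm across its flats facing +x and -x, 28 mm along y, with an open mouth, 56 mm above the underside. 0.26 kg. Point: centre, 28 mm above the underside. Starts on the counter, any heading
- fin_mid (a point): the finished brass valve: same body, plus a steel collar and a brass stem 10 mm thick on top of its hexagon, to 78 mm above the underside; starts standing in the vise, pipe run across the bed. Point: 28 mm above the underside, on the centre line; axes as for the rough bodies
- bed (a point): grey sliding-jaw bench vise, fixed to the counter. Point on top of its bed (22 mm above the counter), on the centre line, at the foot of the fixed jaw's face. Own y runs along the bed from fixed to sliding jaw, x across, z up. Bed 120 mm wide, y -45 to +275 mm. Fixed jaw: y -40 to 0, 34 mm high above the bed, 74 mm wide
- jaw (a joint): sliding jaw (m): distance between the jaw faces along the bed's y; 0 shut, 0.16 fully open; drags with about 6 N and stays where left. Starts part-way open behind the finished valve (0.055 to 0.10). Jaw 44 mm long, 74 mm wide, 34 mm high above the bed; behind it a deck 14 mm high and a rear lug
- jaw_lug (a point): top centre of the sliding jaw's rear lug, an upright plate 12 mm thick along the bed's y, 50 mm wide, its top 46 mm above the bed, 94 mm behind the jaw's face; can be pinched or pushed to slide the jaw. The deck between jaw and lug is 44 mm long
- moving_plate: steel face plate of the sliding jaw; origin at the foot of its face, on the centre line, axes as for the bed: the work lies on its -y side
- fixed_plate: steel face plate of the fixed jaw; origin at the foot of its face, on the centre line, axes as for the bed: the work lies on its +y side
- bolt (a joint): turn (rad) of the lever-headed clamp bolt in the top of the sliding jaw, axis vertical, on the centre line 24 mm behind the jaw's face. 0 is snug (hard stop), grows as it unscrews (anticlockwise from above); starts 2.4 to 4.2; sinks 4 mm a turn; takes about 0.1 N m, stays where left. The lever turns with it; at 0 the lever folds towards the bed's +y, over the deck
- bolt_pivot (a point): the lever's hinge pin in the bolt's head, on the bolt's axis, 50 mm above the bed when snug. Own x along the pin; own y is the way the lever falls when folded. Head 32 mm across
- lever (a joint): the bolt's flip lever (rad): 0 folded flat, 1.57 straight up; starts 1.3 to 1.55; stiff hinge (0.1 N m), stays where left. From the pin: a round hub of 9 mm radius, a neck 13 x 8 mm to 28 mm, then a black paddle 20 mm wide (along the pin), 10 mm thick, from 28 to 66 mm
- lever_paddle (a point): centre of the lever's black paddle, 47 mm from the pin; own y along the lever to its tip, x along the pin, z through its thickness (up when folded)
- basket_in (a point): centre of the inner floor (4 mm above the counter) of the green slatted plastic basket, fixed, open on top, 162 mm (own x) by 142 mm (own y) inside, rim 50 mm above the counter
- tape: white roll of thread-seal tape lying flat, 54 mm across, 19 mm high; a bystander, to be left alone; origin at its underside
- wrench: red-handled pipe wrench lying flat, 240 mm long; a bystander, to be left alone; origin at its underside
- jar: glass jar with a red cap, 72 mm across, 95 mm high; a bystander, to be left alone; origin at its underside
- tee: white plastic pipe tee lying flat, 80 mm long, 40 mm high; a bystander, to be left alone; origin at its underside
- driver: screwdriver lying flat, 200 mm long; a bystander, to be left alone; origin at its underside
- shower: chrome hand shower lying flat, 190 mm long; a bystander, to be left alone; origin at its underside
- carton: small white carton with a green band, 75 x 110 x 50 mm; a bystander, to be left alone; origin at its underside
Mind the look-alikes: they are no part of the job. Leave any blue look-alike of the part that bears v3_mid alone.

How it is judged (in metres and radians):
On the way, in this order (a step that is already met when the one before it is completed fails the run):
1. with all the rough bodies standing in the row on the bed, the finished valve in the basket and the bolt not yet tight, the sliding jaw presses the row against the fixed jaw (over 1.5 N at both jaws) (x of v1_mid in the frame of bed between -0.02 and 0.02 m and z of v1_mid in the frame of bed between 0.02 and 0.036 m and y of each of v1_mid, v2_mid, v3_mid, v4_mid in the frame of fixed_plate above 0.01 m and y of each of v1_mid, v2_mid, v3_mid, v4_mid in the frame of moving_plate below -0.01 m and angle between each of v1_mid, v2_mid, v3_mid, v4_mid's own z axis and vertical below 0.12 rad and angle between the x axis of each of v1_mid, v2_mid, v3_mid, v4_mid and the x axis of bed, either way round below 0.15 rad and x of v2_mid in the frame of bed between -0.02 and 0.02 m and z of v2_mid in the frame of bed between 0.02 and 0.036 m and x of v3_mid in the frame of bed between -0.02 and 0.02 m and z of v3_mid in the frame of bed between 0.02 and 0.036 m and x of v4_mid in the frame of bed between -0.02 and 0.02 m and z of v4_mid in the frame of bed between 0.02 and 0.036 m and x of fin_mid in the frame of basket_in between -0.08 and 0.08 m and y of fin_mid in the frame of basket_in between -0.07 and 0.07 m and z of fin_mid in the frame of basket_in between 0 and 0.05 m and (contact force between moving_plate and v1 above 1.5 N or contact force between moving_plate and v2 above 1.5 N or contact force between moving_plate and v3 above 1.5 N or contact force between moving_plate and v4 above 1.5 N) and (contact force between fixed_plate and v1 above 1.5 N or contact force between fixed_plate and v2 above 1.5 N or contact force between fixed_plate and v3 above 1.5 N or contact force between fixed_plate and v4 above 1.5 N) and value of joint bolt above 0.5 rad), for 0.1 s.
2. the bolt is screwed in snug with the lever still up (value of joint bolt below 0.12 rad and value of joint lever above 0.9 rad), for 0.2 s.
3. the lever is folded flat (value of joint lever below 0.15 rad and value of joint bolt below 0.2 rad), for 0.2 s.
At the end, for the whole second after the job is handed in: All rough bodies upright in a row on the bed (20 mm off centre, 0.12 rad tilt, 0.15 rad askew at most), touching both jaws (within 4 mm); finished valve in the basket; bolt within 0.2 rad of snug, lever within 0.15 rad of flat; jaw at rest (all of step 3 and x of v1_mid in the frame of bed between -0.02 and 0.02 m and z of v1_mid in the frame of bed between 0.02 and 0.036 m and y of each of v1_mid, v2_mid, v3_mid, v4_mid in the frame of fixed_plate above 0.01 m and y of each of v1_mid, v2_mid, v3_mid, v4_mid in the frame of moving_plate below -0.01 m and angle between each of v1_mid, v2_mid, v3_mid, v4_mid's own z axis and vertical below 0.12 rad and angle between the x axis of each of v1_mid, v2_mid, v3_mid, v4_mid and the x axis of bed, either way round below 0.15 rad and x of v2_mid in the frame of bed between -0.02 and 0.02 m and z of v2_mid in the frame of bed between 0.02 and 0.036 m and x of v3_mid in the frame of bed between -0.02 and 0.02 m and z of v3_mid in the frame of bed between 0.02 and 0.036 m and x of v4_mid in the frame of bed between -0.02 and 0.02 m and z of v4_mid in the frame of bed between 0.02 and 0.036 m and x of fin_mid in the frame of basket_in between -0.08 and 0.08 m and y of fin_mid in the frame of basket_in between -0.07 and 0.07 m and z of fin_mid in the frame of basket_in between 0 and 0.05 m and y of any of v1_mid, v2_mid, v3_mid, v4_mid in the frame of moving_plate above -0.019 m and y of any of v1_mid, v2_mid, v3_mid, v4_mid in the frame of fixed_plate below 0.019 m and velocity of joint jaw below 0.01 m/s).
It fails at once if a bystander is knocked more than 40 mm from its place (distance of any of tape, wrench, jar, tee, driver, shower, carton from where it was at the start of the episode above 0.04 m).
Of v1, v2, v3, v4 only 2 to 4 are there at a start; the rules pass over those that are not, and their reading is None.
At some moment in a run one of v1, v2, v3, v4 may be knocked a few centimetres aside while the robot is not near it.
Once in a run the grip may slacken for a moment while it holds something.
It also fails if it takes over 210 s, if anything falls off the work surface, if the arm or the gripper's body presses on something with over 40 N, if the wrist force passes 120 N, or if a joint passes its speed limit or range.

## Working session

There is one attempt and no reset: what is moved stays moved. The work goes in short steps, Python scripts to look and compute and a tool call to move; the robot and the scene stay as the last step left them, time stands still between calls to the robot, and variables do not carry over. Pictures are saved under pics/ and viewed, at most 14 in all, crops included, and the job is handed in when it is done.

Besides the shell and the picture viewer there is one more tool, called after "Call:" as name(argument=value, ...) on one line, values as JSON. move_arm: Moves the arm, as the interface text tells. Shift numbers are shares of 0.2 m and turn numbers shares of 90 degrees, none past 1 either way. Its arguments: {"type":"object","properties":{"moves":{"type":"array","items":{"type":"object","properties":{"x":{"type":"number"},"y":{"type":"number"},"z":{"type":"number"},"ax":{"type":"number"},"ay":{"type":"number"},"az":{"type":"number"},"jaw":{"type":"number"}}}},"newtons":{"type":"number"}},"required":["moves"]}

```bash
ls; mkdir -p pics; cat > h.py <<'E'
import numpy as np, cv2
from cell import observe, vision, hand_in
def cap(n,save=None):
    m=vision.camera_model(n); p,d=vision.capture(n)
    if save: cv2.imwrite('pics/'+save+'.png',p[:,:,::-1]); np.savez('pics/'+save+'.npz',p=p,d=d,**{k:np.array(v) for k,v in m.items()})
    return p,d,m
def pts(d,m):
    v,u=np.mgrid[:d.shape[0],:d.shape[1]]
    c=np.stack([(u-m['cx'])/m['fx']*d,(v-m['cy'])/m['fy']*d,d],-1)
    return (c-np.array(m['t']))@np.array(m['R'])
def load(n):
    z=np.load('pics/'+n+'.npz'); return z['p'],z['d'],{k:z[k] for k in ('fx','fy','cx','cy','R','t')}
E
python3 - <<'E'
from h import *
a,_,ma=cap('scene','s0'); b,_,mb=cap('side','d0')
for m in(ma,mb): print(-np.array(m['R']).T@m['t'],np.array(m['R'])[2],m['fx'])
o=observe(); print(o['eef_pos'],o['tool_rot'],o['grip_width'])
cv2.imwrite('pics/two.png',np.hstack([cv2.resize(a,(400,300)),cv2.resize(b,(400,300))])[:,:,::-1])
cv2.imwrite('pics/s0b.png',cv2.resize(a,(800,600))[:,:,::-1])
E
```

```text
pics
[1257.78865751 -433.29439862  811.2559844 ] [-0.62919911  0.37198241 -0.68244969] 405.49149275674483
[ 421.62705791 -560.63864242  799.24966615] [ 0.14528281  0.60233726 -0.78490938] 356.83335048494973
[219.92104525 557.58909753 230.53481246] [-3.13994454e+00 -1.89125840e-04  2.76581619e+00] 85.43122466240631
```

View pics/s0b.png

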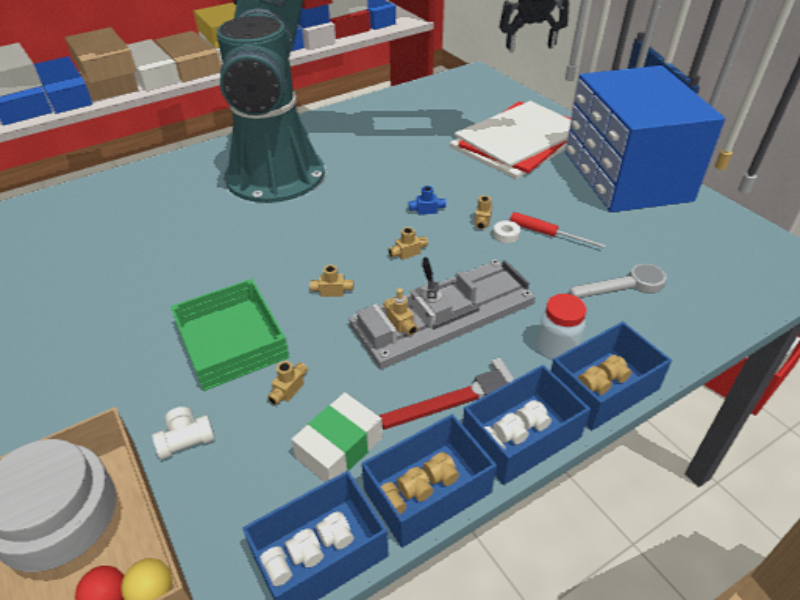

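View pics/d0.png

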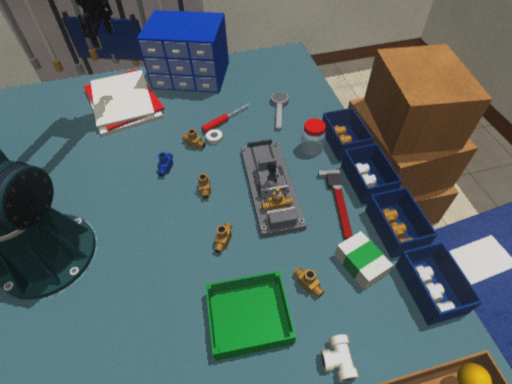

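The brass rough bodies in the 800x600 scene view are at (330,283), (408,243), (484,211) and (288,382). The finished valve is in the vise at (400,312). The blue one at (427,202) is the look-alike, and the bin contents aren't valves. Next I'll fit the poses to depth.

```bash
cat >> h.py <<'E'
from scipy.optimize import least_squares
def sbox(P,c,h):
    q=np.abs(P-np.array(c))-np.array(h); return np.linalg.norm(np.maximum(q,0),axis=1)+np.minimum(q.max(1),0)
def scyl(P,c,r,h): # along x
    P=P-np.array(c); q=np.stack([np.hypot(P[:,1],P[:,2])-r,np.abs(P[:,0])-h],1)
    return np.linalg.norm(np.maximum(q,0),axis=1)+np.minimum(q.max(1),0)
def sval(P):
    hx=np.stack([np.abs(P[:,0])-12,np.abs(P[:,0]*.5+P[:,1]*.866)-12,np.abs(P[:,0]*.5-P[:,1]*.866)-12,np.abs(P[:,2]-44)-12],1).max(1)
    return np.minimum.reduce([sbox(P,(0,0,16),(22,15,16)),scyl(P,(0,0,16),10,40),hx])
def svise(P,j=None):
    s=[sbox(P,(0,115,-11),(60,160,11)),sbox(P,(0,-20,17),(37,20,17))]
    if j is not None: s+=[sbox(P,(0,j+22,17),(37,22,17)),sbox(P,(0,j+66,7),(25,22,7)),sbox(P,(0,j+94,23),(25,6,23))]
    return np.minimum.reduce(s)
def loc(P,x,y,a,z=0):
    Q=P-np.array([x,y,z]); c,s=np.cos(a),np.sin(a)
    return np.stack([Q[:,0]*c+Q[:,1]*s,-Q[:,0]*s+Q[:,1]*c,Q[:,2]],1)
def fit(f,P,starts):
    return min((least_squares(lambda p:f(P,p),s,loss='soft_l1',f_scale=2,x_scale=[10,10,.2]+[10]*(len(s)-3)) for s in starts),key=lambda r:r.cost)
def cloud(names,lim):
    A=[];C=[]
    for n in names:
        p,d,m=load(n); X=pts(d,m); k=(d>0)&(X[...,2]>6)&(X[...,2]<lim); A.append(X[k]);C.append(p[k])
    return np.vstack(A),np.vstack(C).astype(int)
def fitvalves(names,seeds):
    A,C=cloud(names,62); out=[]
    br=(C[:,0]-C[:,2]>45)&(C[:,1]-C[:,2]>15)
    for s in seeds:
        P=A[br&(np.hypot(*(A[:,:2]-s[:2]).T)<55)]
        if len(P)<30: out.append(None); print(s,'few',len(P)); continue
        c=P[:,:2].mean(0)
        r=fit(lambda P,p:sval(loc(P,*p)),P,[[*c,a] for a in np.arange(0,3.1,.4)])
        print('valve',r.x[:2].round(1),'yaw %.3f'%(r.x[2]%np.pi),'rms %.2f n%d'%(np.sqrt(np.mean(r.fun**2)),len(P))); out.append(r.x)
    return out
E
python3 - <<'E'
from h import *
p,d,m=load('s0'); X=pts(d,m)
for u,v in [(330,270),(408,233),(484,202),(288,367),(400,312),(427,195),(436,290),(232,335),(375,330),(510,270),(506,230),(565,305),(570,230)]:
    print((u,v),X[int(v*.64),int(u*.64)].round())
fitvalves(['s0','d0'],[X[int(v*.64),int(u*.64)] for u,v in [(330,270),(408,233),(484,202),(288,367)]])
A,C=cloud(['s0','d0'],90)
P=A[(np.hypot(A[:,0]-X[186,279,0],A[:,1]-X[186,279,1])<190)]
g=np.ptp(C[(np.hypot(A[:,0]-X[186,279,0],A[:,1]-X[186,279,1])<190)],axis=1)<22
P=P[g]
a=X[211,240];b=X[172,326]; th=np.arctan2(b[1]-a[1],b[0]-a[0])-np.pi/2
r=fit(lambda P,p:svise(loc(P,p[0],p[1],p[2],22),p[3]),P,[[a[0],a[1],th+e,70] for e in(-.2,0,.2)])
print('vise',r.x.round(3),'med',np.median(np.abs(r.fun)),len(P))
G=A[(C[:,1]-np.maximum(C[:,0],C[:,2])>50)&(A[:,2]<60)]
G=G[np.hypot(G[:,0]-X[214,148,0],G[:,1]-X[214,148,1])<140]
print('basket',cv2.minAreaRect(G[:,:2].astype(np.float32)),G[:,2].max())
E
```

```text
(330, 270) [439. -78.  54.]
(408, 233) [432.  98.  58.]
(484, 202) [423. 288.  53.]
(288, 367) [ 614. -244.   59.]
(400, 312) [610. -33.  62.]
(427, 195) [331. 210.  49.]
(436, 290) [616.  35.  82.]
(232, 335) [ 449. -283.    5.]
(375, 330) [617. -87.  53.]
(510, 270) [598. 217.  29.]
(506, 230) [473. 312.   2.]
(565, 305) [771. 179.  95.]
(570, 230) [542. 427.  -2.]
valve [440.  -78.5] yaw 1.011 rms 1.63 n524
valve [422.4 103.9] yaw 1.480 rms 1.57 n395
valve [418.2 296.8] yaw 2.335 rms 1.82 n263
valve [ 609.9 -247.3] yaw 2.035 rms 1.23 n688
vise [ 6.01063e+02 -5.44500e+01 -1.65000e-01  6.62100e+01] med 2.350392361425504 8176
basket ((459.6286926269531, -286.54913330078125), (151.4934539794922, 177.04428100585938), 86.2989501953125) 54.27142272042521
```

Call:
move_arm(moves=[{"x": 0.67,"y": -0.87,"z": 0.2},{"x": 0.67,"y": -0.87,"z": 0.2},{"x": 0.67,"y": -0.87,"z": 0.2},{"x": 0.67,"y": -0.87,"z": 0.2},{"x": 0.67,"y": -0.87,"z": 0.2},{"x": 0.67,"y": -0.87,"z": 0.2},{"x": 0.67,"y": -0.87,"z": 0.2},{"x": 0.67,"y": -0.87,"z": 0.2}])

```text
invalid input at $.moves[0]: expected keys x, y, z, ax, ay, az, jaw
```

Call:
move_arm(moves=[{"x": 0.67,"y": -0.87,"z": 0.2},{"x": 0.67,"y": -0.87,"z": 0.2},{"x": 0.67,"y": -0.87,"z": 0.2},{"x": 0.67,"y": -0.87,"z": 0.2},{"x": 0.67,"y": -0.87,"z": 0.2},{"x": 0.67,"y": -0.87,"z": 0.2},{"x": 0.67,"y": -0.87,"z": 0.2},{"x": 0.67,"y": -0.87,"z": 0.2}])

```text
invalid input at $.moves[0]: expected keys x, y, z, ax, ay, az, jaw
```

Call:
move_arm(moves=[{"x": 0.67,"y": -0.87,"z": 0.1,"az": 0.134},{"x": 0.67,"y": -0.87,"z": 0.1,"az": 0.134},{"x": 0.67,"y": -0.87,"z": 0.1,"az": 0.134},{"x": 0.67,"y": -0.87,"z": 0.1,"az": 0.134},{"x": 0.67,"y": -0.87,"z": 0.1,"az": 0.134},{"x": 0.67,"y": -0.87,"z": 0.1,"az": 0.134},{"x": 0.67,"y": -0.87,"z": 0.1,"az": 0.134},{"x": 0.67,"y": -0.87,"z": 0.1,"az": 0.134},{"x": 0.67,"y": -0.87,"z": 0.1,"az": 0.134}])

```text
invalid input at $.moves[0]: expected keys x, y, z, ax, ay, az, jaw
```

```bash
python3 - <<'E'
from h import *
p,d,m=cap('wrist','w1'); print(observe()['eef_pos'],-np.array(m['R']).T@m['t'],np.array(m['R'])[2],m['fx'])
E
```

```text
[219.96740797 557.66447869 230.65288073] [141.11425997 589.37045877 373.54091534] [ 0.30327647 -0.12160938 -0.94511086] 264.9693858006973
```

View pics/w1.png

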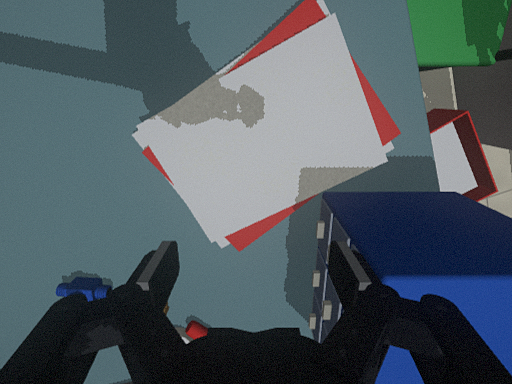

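The move was refused because every key is required. The picture shows the start pose: papers and the drawer cabinet.

Call:
move_arm(moves=[{"x": 0.67,"y": -0.87,"z": 0.2,"ax": 0,"ay": 0,"az": 0,"jaw": 0},{"x": 0.67,"y": -0.87,"z": 0.2,"ax": 0,"ay": 0,"az": 0,"jaw": 0},{"x": 0.67,"y": -0.87,"z": 0.2,"ax": 0,"ay": 0,"az": 0,"jaw": 0},{"x": 0.67,"y": -0.87,"z": 0.2,"ax": 0,"ay": 0,"az": 0,"jaw": 0},{"x": 0.67,"y": -0.87,"z": 0.2,"ax": 0,"ay": 0,"az": 0,"jaw": 0},{"x": 0.67,"y": -0.87,"z": 0.2,"ax": 0,"ay": 0,"az": 0,"jaw": 0},{"x": 0.67,"y": -0.87,"z": 0.2,"ax": 0,"ay": 0,"az": 0,"jaw": 0}])

```text
time_s: 0.73
eef_pos: [356.5, 381.6, 272.0]
tool_rot: [3.141, 0.002, 2.762]
force: [0.4, 0.3, -0.6]
grip_width: 85.6
grasp_force: 0.0
```

Call:
move_arm(moves=[{"x": 0.67,"y": -0.87,"z": 0.2,"ax": 0,"ay": 0,"az": 0,"jaw": 0},{"x": 0.67,"y": -0.87,"z": 0.2,"ax": 0,"ay": 0,"az": 0,"jaw": 0},{"x": 0.67,"y": -0.87,"z": 0.2,"ax": 0,"ay": 0,"az": 0,"jaw": 0},{"x": 0.67,"y": -0.87,"z": 0.2,"ax": 0,"ay": 0,"az": 0,"jaw": 0},{"x": 0.67,"y": -0.87,"z": 0.2,"ax": 0,"ay": 0,"az": 0,"jaw": 0},{"x": 0.67,"y": -0.87,"z": 0.2,"ax": 0,"ay": 0,"az": 0,"jaw": 0},{"x": 0.67,"y": -0.87,"z": 0.2,"ax": 0,"ay": 0,"az": 0,"jaw": 0}])

```text
time_s: 1.32
eef_pos: [490.6, 208.4, 311.6]
tool_rot: [3.141, 0.002, 2.762]
force: [-0.2, -0.5, -0.6]
grip_width: 85.8
grasp_force: 0.0
```

Call:
move_arm(moves=[{"x": 0.67,"y": -0.87,"z": 0.1,"ax": 0,"ay": 0,"az": 0.134,"jaw": 0},{"x": 0.67,"y": -0.87,"z": 0.1,"ax": 0,"ay": 0,"az": 0.134,"jaw": 0},{"x": 0.67,"y": -0.87,"z": 0.1,"ax": 0,"ay": 0,"az": 0.134,"jaw": 0},{"x": 0.67,"y": -0.87,"z": 0.1,"ax": 0,"ay": 0,"az": 0.134,"jaw": 0},{"x": 0.67,"y": -0.87,"z": 0.1,"ax": 0,"ay": 0,"az": 0.134,"jaw": 0},{"x": 0.67,"y": -0.87,"z": 0.1,"ax": 0,"ay": 0,"az": 0.134,"jaw": 0},{"x": 0.67,"y": -0.87,"z": 0.1,"ax": 0,"ay": 0,"az": 0.134,"jaw": 0},{"x": 0.67,"y": -0.87,"z": 0.1,"ax": 0,"ay": 0,"az": 0.134,"jaw": 0},{"x": 0.67,"y": -0.87,"z": 0.1,"ax": 0,"ay": 0,"az": 0.134,"jaw": 0}])

```text
time_s: 2.07
eef_pos: [621.0, 38.3, 330.5]
tool_rot: [3.141, -0.002, 2.978]
force: [-0.3, -0.7, 0.7]
grip_width: 85.5
grasp_force: 0.0
```

```bash
python3 - <<'E'
from h import *
p,d,m=cap('wrist','w2'); print(observe()['eef_pos'],observe()['tool_rot'],-np.array(m['R']).T@m['t'])
E
```

```text
[620.87222013  38.32377592 330.75936945] [ 3.14101935e+00 -1.82256968e-03  2.97823291e+00] [537.56359996  52.46122755 473.72286694]
```

View pics/w2.png

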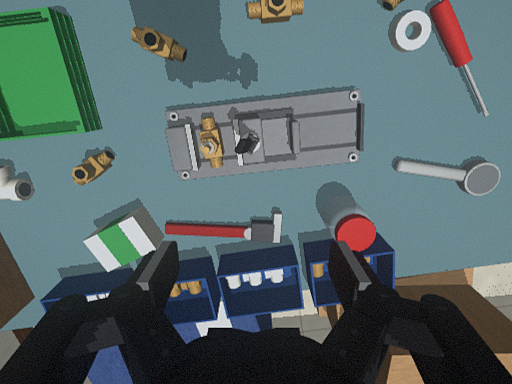

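The wrist view shows the vise bed corners at about (173,117), (354,96), (186,175) and (354,157), with the lever at (245,143), jaw face at x≈238 and lug at x≈295. The first vise yaw looks off, so I'll refit.

```bash
cat >> h.py <<'E'
def fitvise(names,x0,rad=230):
    A,C=cloud(names,70); k=(np.ptp(C,axis=1)<25)
    P=A[k]
    q=svise(loc(P,*x0[:3],22),x0[3]); P=P[np.abs(q)<25]; x=np.array(x0,float)
    for t in (25,12,6,4):
        Q=P[np.abs(svise(loc(P,*x[:3],22),x[3]))<t]
        x=fit(lambda P,p:svise(loc(P,*p[:3],22),p[3]),Q,[x]).x
    Q=P[np.abs(svise(loc(P,*x[:3],22),x[3]))<6]
    print('vise',x.round(3),'rms %.2f n%d of %d'%(np.sqrt(np.mean(svise(loc(Q,*x[:3],22),x[3])**2)),len(Q),len(P))); return x
E
python3 - <<'E'
from h import *
p,d,m=load('w2'); X=pts(d,m)
for u,v in [(173,117),(354,96),(354,157),(186,175),(295,135),(246,135),(242,150),(210,146)]: print((u,v),X[v,u].round(1))
fx=X[145,205]
for n in (['w2'],['s0','d0'],['w2','s0','d0']): fitvise(n,[605,-55,-.05,68])
A,C=cloud(['w2'],200)
k=(np.hypot(A[:,0]-622,A[:,1]-40)<60)&(A[:,2]>62)&(C.max(1)<70); print('lever pts',k.sum(),A[k][np.argsort(A[k][:,2])][::max(1,k.sum()//12)].round())
fitvalves(['w2'],[(440,-78),(609,-247),(422,104),(610,-33)])
fitvalves(['s0','d0','w2'],[(440,-78),(609,-247),(422,104),(610,-33)])
E
```

```text
(173, 117) [546.6 -81.1  28.7]
(354, 96) [562.1 210.5  29.1]
(354, 157) [661.8 207.3  26.5]
(186, 175) [645.7 -84.5  27.9]
(295, 135) [601.5 106.1  68.2]
(246, 135) [590.2  32.6  62. ]
(242, 150) [598.7  27.8 136.2]
(210, 146) [594.  -20.7  88.2]
vise [ 5.96652e+02 -5.33330e+01 -5.10000e-02  6.75990e+01] rms 1.30 n11832 of 12657
vise [ 5.98542e+02 -5.37240e+01 -5.90000e-02  6.66660e+01] rms 1.81 n6604 of 7050
vise [ 5.98114e+02 -5.36220e+01 -5.60000e-02  6.68390e+01] rms 1.52 n18398 of 19707
lever pts 228 [[591.  36.  70.]
 [587.  38.  82.]
 [604.  37.  92.]
 [603.  33. 112.]
 [592.  39. 118.]
 [601.  30. 126.]
 [589.  36. 134.]
 [586.  28. 136.]
 [600.  22. 137.]
 [593.  28. 138.]
 [595.  26. 138.]
 [599.  24. 139.]]
valve [438.  -76.3] yaw 1.032 rms 0.89 n565
valve [ 607.3 -246.1] yaw 2.046 rms 0.79 n393
valve [419.3 104.4] yaw 1.488 rms 0.90 n726
valve [592.6 -24.2] yaw 2.592 rms 12.06 n497
valve [439.5 -78. ] yaw 1.015 rms 1.42 n1089
valve [ 609.5 -247.3] yaw 2.046 rms 1.16 n1081
valve [420.9 103.9] yaw 1.480 rms 1.40 n1121
valve [596.6 -26.6] yaw 2.588 rms 11.77 n918
```

Call:
move_arm(moves=[{"x": -0.075,"y": 0.345,"z": -0.5,"ax": 0,"ay": 0,"az": 0.07,"jaw": 0.45},{"x": -0.075,"y": 0.345,"z": -0.5,"ax": 0,"ay": 0,"az": 0.07,"jaw": 0.45},{"x": -0.075,"y": 0.345,"z": -0.5,"ax": 0,"ay": 0,"az": 0.07,"jaw": 0.45},{"x": -0.075,"y": 0.345,"z": -0.95,"ax": 0,"ay": 0,"az": 0.07,"jaw": 0.45},{"x": -0.075,"y": 0.345,"z": -0.95,"ax": 0,"ay": 0,"az": 0.07,"jaw": 0.45},{"x": -0.075,"y": 0.345,"z": -0.95,"ax": 0,"ay": 0,"az": 0.07,"jaw": 0.45},{"x": -0.075,"y": 0.345,"z": -0.95,"ax": 0,"ay": 0,"az": 0.07,"jaw": 0.45},{"x": -0.075,"y": 0.345,"z": -0.95,"ax": 0,"ay": 0,"az": 0.07,"jaw": 0.45}])

```text
time_s: 2.78
eef_pos: [607.6, 106.0, 142.7]
tool_rot: [3.141, 0.001, 3.087]
force: [-0.5, 0.1, 1.0]
grip_width: 47.0
grasp_force: 0.0
```

Call:
move_arm(newtons=60, moves=[{"x": 0,"y": 0.005,"z": -0.2,"ax": 0,"ay": 0,"az": 0,"jaw": 0.45},{"x": 0,"y": 0.005,"z": -0.35,"ax": 0,"ay": 0,"az": 0,"jaw": 0.45},{"x": 0,"y": 0.005,"z": -0.485,"ax": 0,"ay": 0,"az": 0,"jaw": 0.45},{"x": 0,"y": 0.005,"z": -0.485,"ax": 0,"ay": 0,"az": 0,"jaw": 0.45},{"x": 0,"y": 0.005,"z": -0.485,"ax": 0,"ay": 0,"az": 0,"jaw": 1},{"x": 0,"y": 0.005,"z": -0.485,"ax": 0,"ay": 0,"az": 0,"jaw": 1},{"x": 0,"y": 0.005,"z": -0.485,"ax": 0,"ay": 0,"az": 0,"jaw": 1},{"x": 0,"y": 0.005,"z": -0.485,"ax": 0,"ay": 0,"az": 0,"jaw": 1},{"x": 0,"y": 0.005,"z": -0.485,"ax": 0,"ay": 0,"az": 0,"jaw": 1}])

```text
time_s: 3.53
eef_pos: [609.9, 106.2, 47.6]
tool_rot: [3.141, 0.006, 3.086]
force: [0.6, -1.0, 6.3]
grip_width: 10.9
grasp_force: 59.3
```

Call:
move_arm(moves=[{"x": 0.003,"y": 0.06,"z": 0,"ax": 0,"ay": 0,"az": 0,"jaw": 1},{"x": 0.006,"y": 0.13,"z": 0,"ax": 0,"ay": 0,"az": 0,"jaw": 1},{"x": 0.01,"y": 0.2,"z": 0,"ax": 0,"ay": 0,"az": 0,"jaw": 1},{"x": 0.014,"y": 0.27,"z": 0,"ax": 0,"ay": 0,"az": 0,"jaw": 1},{"x": 0.018,"y": 0.34,"z": 0,"ax": 0,"ay": 0,"az": 0,"jaw": 1},{"x": 0.021,"y": 0.4,"z": 0,"ax": 0,"ay": 0,"az": 0,"jaw": 1},{"x": 0.023,"y": 0.44,"z": 0,"ax": 0,"ay": 0,"az": 0,"jaw": 1},{"x": 0.024,"y": 0.455,"z": 0,"ax": 0,"ay": 0,"az": 0,"jaw": 1},{"x": 0.024,"y": 0.455,"z": 0,"ax": 0,"ay": 0,"az": 0,"jaw": 1},{"x": 0.024,"y": 0.455,"z": 0,"ax": 0,"ay": 0,"az": 0,"jaw": 1}])

```text
time_s: 4.37
eef_pos: [615.1, 197.9, 47.7]
tool_rot: [3.14, 0.006, 3.086]
force: [1.0, -0.1, 5.1]
grip_width: 10.7
grasp_force: 59.8
```

Call:
move_arm(moves=[{"x": 0,"y": 0,"z": 0,"ax": 0,"ay": 0,"az": 0,"jaw": 0.5},{"x": 0,"y": 0,"z": 0,"ax": 0,"ay": 0,"az": 0,"jaw": 0.5},{"x": 0,"y": 0,"z": 0,"ax": 0,"ay": 0,"az": 0,"jaw": 0.5},{"x": 0,"y": 0,"z": 0.2,"ax": 0,"ay": 0,"az": 0,"jaw": 0.5},{"x": 0,"y": 0,"z": 0.4,"ax": 0,"ay": 0,"az": 0,"jaw": 0.5},{"x": 0,"y": 0,"z": 0.6,"ax": 0,"ay": 0,"az": 0,"jaw": 0.5},{"x": 0,"y": 0,"z": 0.8,"ax": 0,"ay": 0,"az": 0,"jaw": 0.5},{"x": 0,"y": 0,"z": 1,"ax": 0,"ay": 0,"az": 0,"jaw": 0.5},{"x": 0,"y": 0,"z": 1,"ax": 0,"ay": 0,"az": 0,"jaw": 0.5}])

```text
time_s: 5.12
eef_pos: [616.6, 198.1, 253.8]
tool_rot: [3.138, 0.014, 3.086]
force: [0.4, -0.3, -0.2]
grip_width: 42.7
grasp_force: 0.0
```

Call:
move_arm(moves=[{"x": -0.1,"y": -1,"z": 0.1,"ax": 0,"ay": 0,"az": -0.998,"jaw": 0.3},{"x": -0.1,"y": -1,"z": 0.1,"ax": 0,"ay": 0,"az": -0.998,"jaw": 0.3},{"x": -0.1,"y": -1,"z": 0.1,"ax": 0,"ay": 0,"az": -0.998,"jaw": 0.3},{"x": -0.1,"y": -1,"z": 0.1,"ax": 0,"ay": 0,"az": -0.998,"jaw": 0.3},{"x": -0.1,"y": -1,"z": 0.1,"ax": 0,"ay": 0,"az": -0.998,"jaw": 0.3},{"x": -0.1,"y": -1,"z": 0.1,"ax": 0,"ay": 0,"az": -0.998,"jaw": 0.3},{"x": -0.1,"y": -1,"z": 0.1,"ax": 0,"ay": 0,"az": -0.998,"jaw": 0.3},{"x": -0.1,"y": -1,"z": 0.1,"ax": 0,"ay": 0,"az": -0.998,"jaw": 0.3},{"x": -0.1,"y": -1,"z": 0.1,"ax": 0,"ay": 0,"az": -0.998,"jaw": 0.3},{"x": -0.1,"y": -1,"z": 0.1,"ax": 0,"ay": 0,"az": -0.998,"jaw": 0.3},{"x": -0.1,"y": -1,"z": 0.1,"ax": 0,"ay": 0,"az": -0.998,"jaw": 0.3},{"x": -0.1,"y": -1,"z": 0.1,"ax": 0,"ay": 0,"az": -0.998,"jaw": 0.3},{"x": -0.1,"y": -1,"z": 0.1,"ax": 0,"ay": 0,"az": -0.998,"jaw": 0.3},{"x": -0.1,"y": -1,"z": 0.1,"ax": 0,"ay": 0,"az": -0.998,"jaw": 0.3}])

```text
time_s: 6.28
eef_pos: [591.6, -2.9, 264.0]
tool_rot: [-3.141, -0.0, 1.516]
force: [0.5, -0.1, 0.5]
grip_width: 60.0
grasp_force: 0.0
```

```bash
cat >> h.py <<'E'
def sfin(P):
    Q=P[:,[2,1,0]]; return np.minimum.reduce([sval(P),scyl(Q,(59,0,0),9,3),scyl(Q,(67,0,0),5,11)])
def fitfin(names,c,zb):
    A,C=cloud(names,115); br=(C[:,0]-C[:,2]>45)&(C[:,1]-C[:,2]>15)&(A[:,2]>zb+3)
    P=A[br&(np.hypot(A[:,0]-c[0],A[:,1]-c[1])<50)]
    r=fit(lambda P,p:sfin(loc(P,*p,zb)),P,[[*c,a] for a in(-.2,0,.2)]); print('fin',r.x.round(3),np.sqrt(np.mean(r.fun**2)).round(2),len(P)); return r.x
E
python3 - <<'E'
from h import *
p,d,m=cap('wrist','w3'); o=observe(); print(o['eef_pos'],o['tool_rot'],o['grip_width'])
for n in(['w2'],['w3']): fitfin(n,(596,-22),22)
fitvise(['w3'],[597.5,-53.5,-.053,158])
E
```

```text
[591.67746767  -2.88184755 264.03032142] [-3.14096067e+00 -1.29481196e-04  1.52007564e+00] 59.942288532518354
fin [ 5.95457e+02 -2.52960e+01 -8.00000e-03] 0.82 616
fin [ 5.96561e+02 -2.52380e+01 -1.00000e-02] 1.54 801
vise [ 5.97466e+02 -5.31160e+01 -5.40000e-02  1.60010e+02] rms 1.21 n16253 of 17015
```

Call:
move_arm(moves=[{"x": 0.022,"y": -0.112,"z": -0.2,"ax": 0,"ay": 0,"az": 0,"jaw": 0.3},{"x": 0.022,"y": -0.112,"z": -0.4,"ax": 0,"ay": 0,"az": 0,"jaw": 0.3},{"x": 0.022,"y": -0.112,"z": -0.6,"ax": 0,"ay": 0,"az": 0,"jaw": 0.3},{"x": 0.022,"y": -0.112,"z": -0.75,"ax": 0,"ay": 0,"az": 0,"jaw": 0.3},{"x": 0.022,"y": -0.112,"z": -0.9,"ax": 0,"ay": 0,"az": 0,"jaw": 0.3},{"x": 0.022,"y": -0.112,"z": -1,"ax": 0,"ay": 0,"az": 0,"jaw": 0.3},{"x": 0.022,"y": -0.112,"z": -1,"ax": 0,"ay": 0,"az": 0,"jaw": 0.3}])

```text
time_s: 6.92
eef_pos: [592.6, -24.8, 59.8]
tool_rot: [-3.133, -0.001, 1.521]
force: [-0.3, -0.1, 0.4]
grip_width: 59.7
grasp_force: 0.0
```

Call:
move_arm(newtons=70, moves=[{"x": 0,"y": 0,"z": -0.025,"ax": 0,"ay": 0,"az": 0,"jaw": 0.3},{"x": 0,"y": 0,"z": -0.05,"ax": 0,"ay": 0,"az": 0,"jaw": 0.3},{"x": 0,"y": 0,"z": -0.05,"ax": 0,"ay": 0,"az": 0,"jaw": 1},{"x": 0,"y": 0,"z": -0.05,"ax": 0,"ay": 0,"az": 0,"jaw": 1},{"x": 0,"y": 0,"z": -0.05,"ax": 0,"ay": 0,"az": 0,"jaw": 1},{"x": 0,"y": 0,"z": -0.05,"ax": 0,"ay": 0,"az": 0,"jaw": 1},{"x": 0,"y": 0,"z": -0.05,"ax": 0,"ay": 0,"az": 0,"jaw": 1},{"x": 0,"y": 0,"z": -0.05,"ax": 0,"ay": 0,"az": 0,"jaw": 1},{"x": 0,"y": 0,"z": -0.05,"ax": 0,"ay": 0,"az": 0,"jaw": 1}])

```text
time_s: 7.67
eef_pos: [597.5, -25.4, 55.7]
tool_rot: [3.139, 0.0, 1.519]
force: [-1.2, -0.1, 5.8]
grip_width: 22.2
grasp_force: 69.4
```

Call:
move_arm(moves=[{"x": 0,"y": 0,"z": 0.15,"ax": 0,"ay": 0,"az": 0,"jaw": 1},{"x": 0,"y": 0,"z": 0.35,"ax": 0,"ay": 0,"az": 0,"jaw": 1},{"x": 0,"y": 0,"z": 0.55,"ax": 0,"ay": 0,"az": 0,"jaw": 1},{"x": 0,"y": 0,"z": 0.55,"ax": 0,"ay": 0,"az": 0,"jaw": 1},{"x": -0.4,"y": -0.6,"z": 0.55,"ax": 0,"ay": 0,"az": 0,"jaw": 1},{"x": -0.65,"y": -1,"z": 0.55,"ax": 0,"ay": 0,"az": 0,"jaw": 1},{"x": -0.65,"y": -1,"z": 0.55,"ax": 0,"ay": 0,"az": 0,"jaw": 1},{"x": -0.65,"y": -1,"z": 0.55,"ax": 0,"ay": 0,"az": 0,"jaw": 1},{"x": -0.65,"y": -1,"z": 0.55,"ax": 0,"ay": 0,"az": 0,"jaw": 1},{"x": -0.65,"y": -1,"z": 0.55,"ax": 0,"ay": 0,"az": 0,"jaw": 1},{"x": -0.65,"y": -1,"z": 0.55,"ax": 0,"ay": 0,"az": 0,"jaw": 1}])

```text
time_s: 8.58
eef_pos: [463.2, -229.4, 164.0]
tool_rot: [-3.14, 0.002, 1.515]
force: [0.1, -0.2, -3.1]
grip_width: 22.7
grasp_force: 69.5
```

Call:
move_arm(moves=[{"x": -0.01,"y": -0.2,"z": 0,"ax": 0,"ay": 0,"az": 0,"jaw": 1},{"x": -0.01,"y": -0.285,"z": -0.1,"ax": 0,"ay": 0,"az": 0,"jaw": 1},{"x": -0.01,"y": -0.285,"z": -0.3,"ax": 0,"ay": 0,"az": 0,"jaw": 1},{"x": -0.01,"y": -0.285,"z": -0.5,"ax": 0,"ay": 0,"az": 0,"jaw": 1},{"x": -0.01,"y": -0.285,"z": -0.6,"ax": 0,"ay": 0,"az": 0,"jaw": 1},{"x": -0.01,"y": -0.285,"z": -0.615,"ax": 0,"ay": 0,"az": 0,"jaw": 1},{"x": -0.01,"y": -0.285,"z": -0.615,"ax": 0,"ay": 0,"az": 0,"jaw": 1},{"x": -0.01,"y": -0.285,"z": -0.615,"ax": 0,"ay": 0,"az": 0,"jaw": 0.3},{"x": -0.01,"y": -0.285,"z": -0.615,"ax": 0,"ay": 0,"az": 0,"jaw": 0.3},{"x": -0.01,"y": -0.285,"z": -0.615,"ax": 0,"ay": 0,"az": 0,"jaw": 0.3},{"x": -0.01,"y": -0.285,"z": -0.4,"ax": 0,"ay": 0,"az": 0,"jaw": 0.3},{"x": -0.01,"y": -0.285,"z": -0.2,"ax": 0,"ay": 0,"az": 0,"jaw": 0.3},{"x": -0.01,"y": -0.285,"z": 0,"ax": 0,"ay": 0,"az": 0,"jaw": 0.3},{"x": -0.01,"y": -0.285,"z": 0.3,"ax": 0,"ay": 0,"az": 0,"jaw": 0.3},{"x": -0.01,"y": -0.285,"z": 0.3,"ax": 0,"ay": 0,"az": 0,"jaw": 0.3},{"x": -0.01,"y": -0.285,"z": 0.3,"ax": 0,"ay": 0,"az": 0,"jaw": 0.3}])

```text
time_s: 9.92
eef_pos: [467.7, -284.6, 231.3]
tool_rot: [3.131, 0.007, 1.519]
force: [-0.3, -0.1, -0.4]
grip_width: 59.9
grasp_force: 0.0
```

```bash
python3 - <<'E'
from h import *
cap('scene','s1');cap('side','d1'); o=observe(); print(o['time_s'],o['eef_pos'],o['tool_rot'],o['grip_width'])
p=load('d1')[0]; cv2.imwrite('pics/d1c.png',cv2.resize(p[100:340,130:390],(780,720//1))[:600,:,::-1])
fitfin(['s1','d1'],(460,-286),4)
fitvalves(['s1','d1'],[(440,-78),(609,-247),(422,104),(418,297)])
E
```

```text
10.0167 [ 465.00140683 -282.66412956  226.06099576] [3.13843701e+00 2.29756926e-03 1.51873976e+00] 59.752740106436306
fin [ 4.65325e+02 -2.82092e+02 -7.00000e-02] 1.32 734
valve [440.8 -78.6] yaw 1.007 rms 1.56 n334
valve [ 609.8 -247.4] yaw 2.038 rms 1.33 n771
valve [422.4 104.3] yaw 1.478 rms 1.64 n441
valve [418.9 296.5] yaw 2.357 rms 1.65 n142
```

View pics/d1c.png

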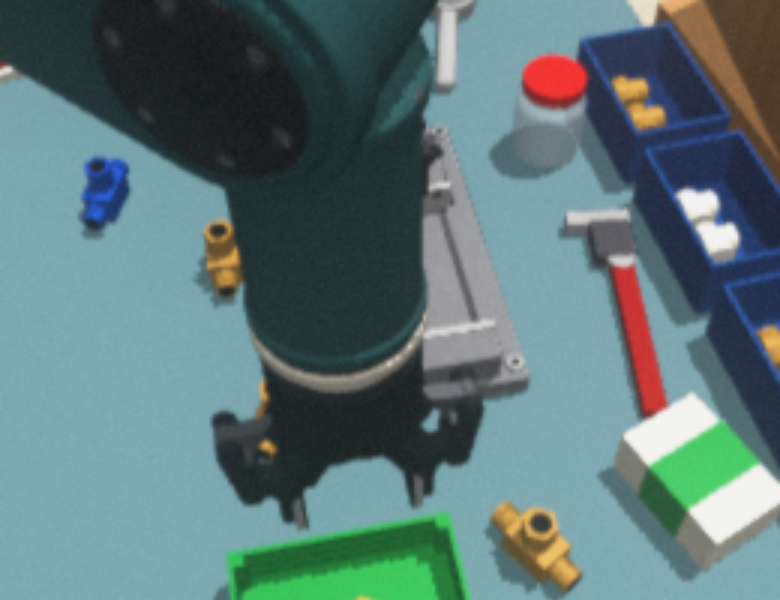

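The crop shows the basket with the finished valve inside at bottom centre, and the rough valve at (540,545). Next I'll pick the rough body at (609.5,-247).

Call:
move_arm(newtons=70, moves=[{"x": 0.722,"y": 0.178,"z": -0.1,"ax": 0,"ay": 0,"az": -0.665,"jaw": 0.3},{"x": 0.722,"y": 0.178,"z": -0.1,"ax": 0,"ay": 0,"az": -0.665,"jaw": 0.3},{"x": 0.722,"y": 0.178,"z": -0.1,"ax": 0,"ay": 0,"az": -0.665,"jaw": 0.3},{"x": 0.722,"y": 0.178,"z": -0.1,"ax": 0,"ay": 0,"az": -0.665,"jaw": 0.3},{"x": 0.722,"y": 0.178,"z": -0.1,"ax": 0,"ay": 0,"az": -0.665,"jaw": 0.3},{"x": 0.722,"y": 0.178,"z": -0.1,"ax": 0,"ay": 0,"az": -0.665,"jaw": 0.3},{"x": 0.722,"y": 0.178,"z": -0.2,"ax": 0,"ay": 0,"az": -0.665,"jaw": 0.3},{"x": 0.722,"y": 0.178,"z": -0.35,"ax": 0,"ay": 0,"az": -0.665,"jaw": 0.3},{"x": 0.722,"y": 0.178,"z": -0.5,"ax": 0,"ay": 0,"az": -0.665,"jaw": 0.3},{"x": 0.722,"y": 0.178,"z": -0.5,"ax": 0,"ay": 0,"az": -0.665,"jaw": 0.3}])

```text
time_s: 10.85
eef_pos: [603.4, -243.8, 116.5]
tool_rot: [-3.13, 0.008, 0.473]
force: [-1.0, -0.1, -0.9]
grip_width: 60.0
grasp_force: 0.0
```

```bash
python3 - <<'E'
from h import *
cap('wrist','w4'); o=observe(); print(o['eef_pos'],o['tool_rot'],o['grip_width'])
fitvalves(['w4'],[(609.5,-247)])
E
```

```text
[ 604.91621504 -244.56435792  119.444093  ] [-3.13280723  0.00601375  0.47536192] 60.045767931631296
valve [ 609.  -247.2] yaw 2.039 rms 0.72 n1843
```

Call:
move_arm(moves=[{"x": 0.01,"y": -0.008,"z": 0,"ax": 0,"ay": 0,"az": 0,"jaw": 0.3},{"x": 0.01,"y": -0.008,"z": -0.2,"ax": 0,"ay": 0,"az": 0,"jaw": 0.3},{"x": 0.01,"y": -0.008,"z": -0.35,"ax": 0,"ay": 0,"az": 0,"jaw": 0.3},{"x": 0.01,"y": -0.008,"z": -0.42,"ax": 0,"ay": 0,"az": 0,"jaw": 0.3},{"x": 0.01,"y": -0.008,"z": -0.42,"ax": 0,"ay": 0,"az": 0,"jaw": 0.3},{"x": 0.01,"y": -0.008,"z": -0.42,"ax": 0,"ay": 0,"az": 0,"jaw": 0.3},{"x": 0.01,"y": -0.008,"z": -0.42,"ax": 0,"ay": 0,"az": 0,"jaw": 0.3}])

```text
time_s: 11.48
eef_pos: [612.7, -249.4, 42.7]
tool_rot: [3.138, -0.002, 0.475]
force: [0.1, -0.1, -0.2]
grip_width: 59.8
grasp_force: 0.0
```

Call:
move_arm(moves=[{"x": -0.017,"y": 0.011,"z": -0.043,"ax": 0,"ay": 0,"az": 0,"jaw": 0.3},{"x": -0.017,"y": 0.011,"z": -0.043,"ax": 0,"ay": 0,"az": 0,"jaw": 0.3},{"x": -0.017,"y": 0.011,"z": -0.043,"ax": 0,"ay": 0,"az": 0,"jaw": 1},{"x": -0.017,"y": 0.011,"z": -0.043,"ax": 0,"ay": 0,"az": 0,"jaw": 1},{"x": -0.017,"y": 0.011,"z": -0.043,"ax": 0,"ay": 0,"az": 0,"jaw": 1},{"x": -0.017,"y": 0.011,"z": -0.043,"ax": 0,"ay": 0,"az": 0,"jaw": 1},{"x": -0.017,"y": 0.011,"z": -0.043,"ax": 0,"ay": 0,"az": 0,"jaw": 1},{"x": -0.017,"y": 0.011,"z": -0.043,"ax": 0,"ay": 0,"az": 0,"jaw": 1},{"x": -0.017,"y": 0.011,"z": -0.043,"ax": 0,"ay": 0,"az": 0,"jaw": 1}])

```text
time_s: 12.23
eef_pos: [608.0, -246.4, 32.4]
tool_rot: [3.141, -0.001, 0.474]
force: [0.2, 0.1, 5.4]
grip_width: 22.7
grasp_force: 69.4
```

Call:
move_arm(moves=[{"x": 0,"y": 0,"z": 0.2,"ax": 0,"ay": 0,"az": 0,"jaw": 1},{"x": 0,"y": 0,"z": 0.4,"ax": 0,"ay": 0,"az": 0,"jaw": 1},{"x": 0,"y": 0,"z": 0.6,"ax": 0,"ay": 0,"az": 0.2,"jaw": 1},{"x": -0.07,"y": 0.5,"z": 0.65,"ax": 0,"ay": 0,"az": 0.665,"jaw": 1},{"x": -0.07,"y": 1,"z": 0.65,"ax": 0,"ay": 0,"az": 0.665,"jaw": 1},{"x": -0.07,"y": 1,"z": 0.65,"ax": 0,"ay": 0,"az": 0.665,"jaw": 1},{"x": -0.07,"y": 1,"z": 0.65,"ax": 0,"ay": 0,"az": 0.665,"jaw": 1},{"x": -0.07,"y": 1,"z": 0.65,"ax": 0,"ay": 0,"az": 0.665,"jaw": 1},{"x": -0.07,"y": 1,"z": 0.65,"ax": 0,"ay": 0,"az": 0.665,"jaw": 1},{"x": -0.07,"y": 1,"z": 0.65,"ax": 0,"ay": 0,"az": 0.665,"jaw": 1},{"x": -0.07,"y": 1,"z": 0.65,"ax": 0,"ay": 0,"az": 0.665,"jaw": 1},{"x": -0.07,"y": 1,"z": 0.65,"ax": 0,"ay": 0,"az": 0.665,"jaw": 1},{"x": -0.07,"y": 1,"z": 0.65,"ax": 0,"ay": 0,"az": 0.665,"jaw": 1},{"x": -0.07,"y": 1,"z": 0.65,"ax": 0,"ay": 0,"az": 0.665,"jaw": 1}])

```text
time_s: 13.4
eef_pos: [593.1, -46.2, 161.3]
tool_rot: [-3.141, -0.0, 1.517]
force: [0.2, -0.5, -2.7]
grip_width: 22.6
grasp_force: 69.5
```

Call:
move_arm(moves=[{"x": 0.027,"y": 0.052,"z": -0.2,"ax": 0,"ay": 0,"az": 0,"jaw": 1},{"x": 0.027,"y": 0.052,"z": -0.35,"ax": 0,"ay": 0,"az": 0,"jaw": 1},{"x": 0.027,"y": 0.052,"z": -0.43,"ax": 0,"ay": 0,"az": 0,"jaw": 1},{"x": 0.027,"y": 0.052,"z": -0.43,"ax": 0,"ay": 0,"az": 0,"jaw": 1},{"x": 0.027,"y": 0.052,"z": -0.43,"ax": 0,"ay": 0,"az": 0,"jaw": 1},{"x": 0.027,"y": 0.052,"z": -0.43,"ax": 0,"ay": 0,"az": 0,"jaw": 1},{"x": 0.027,"y": 0.052,"z": -0.43,"ax": 0,"ay": 0,"az": 0,"jaw": 1}])

```text
time_s: 13.98
eef_pos: [600.3, -36.2, 77.4]
tool_rot: [3.138, 0.0, 1.518]
force: [-0.1, 0.5, -3.0]
grip_width: 22.5
grasp_force: 73.8
```

```bash
python3 - <<'E'
from h import *
cap('wrist','w5'); o=observe(); print(o['eef_pos'],o['tool_rot'],o['grip_width'])
A,C=cloud(['w5'],200); br=(C[:,0]-C[:,2]>45)&(C[:,1]-C[:,2]>15)
P=A[br&(np.hypot(A[:,0]-598,A[:,1]+36)<60)]
r=least_squares(lambda p:sval(loc(P,*p)),[598,-36,-.05,42],loss='soft_l1'); print(r.x.round(2),len(P),np.sqrt(np.mean(r.fun**2)))
fitvise(['w5'],[597.5,-53.3,-.053,160])
E
```

```text
[600.26690218 -36.10762938  77.38883578] [3.13844040e+00 4.05079590e-04 1.51807824e+00] 22.835835767766145
[ 5.9986e+02 -3.4890e+01 -5.0000e-02  4.5340e+01] 2779 1.2562589639544819
vise [ 5.97418e+02 -5.34730e+01 -5.40000e-02  1.58526e+02] rms 0.91 n36384 of 36448
```

Call:
move_arm(moves=[{"x": -0.006,"y": -0.004,"z": -0.06,"ax": 0,"ay": 0,"az": 0,"jaw": 1},{"x": -0.006,"y": -0.004,"z": -0.11,"ax": 0,"ay": 0,"az": 0,"jaw": 1},{"x": -0.006,"y": -0.004,"z": -0.11,"ax": 0,"ay": 0,"az": 0,"jaw": 1},{"x": -0.006,"y": -0.004,"z": -0.11,"ax": 0,"ay": 0,"az": 0,"jaw": 1},{"x": -0.006,"y": -0.004,"z": -0.11,"ax": 0,"ay": 0,"az": 0,"jaw": 0.4},{"x": -0.006,"y": -0.004,"z": -0.11,"ax": 0,"ay": 0,"az": 0,"jaw": 0.4},{"x": -0.006,"y": -0.004,"z": -0.11,"ax": 0,"ay": 0,"az": 0,"jaw": 0.4},{"x": -0.006,"y": -0.004,"z": 0.1,"ax": 0,"ay": 0,"az": 0,"jaw": 0.3},{"x": -0.006,"y": -0.004,"z": 0.3,"ax": 0,"ay": 0,"az": 0,"jaw": 0.3},{"x": -0.006,"y": -0.004,"z": 0.5,"ax": 0,"ay": 0,"az": 0,"jaw": 0.3},{"x": -0.006,"y": -0.004,"z": 0.5,"ax": 0,"ay": 0,"az": 0,"jaw": 0.3},{"x": -0.006,"y": -0.004,"z": 0.5,"ax": 0,"ay": 0,"az": 0,"jaw": 0.3}])

```text
time_s: 15.03
eef_pos: [599.9, -36.8, 178.9]
tool_rot: [3.135, 0.001, 1.519]
force: [-0.1, 0.7, -1.5]
grip_width: 59.5
grasp_force: 0.0
```

Call:
move_arm(moves=[{"x": -0.4,"y": -0.1,"z": 0,"ax": 0,"ay": 0,"az": 0.1,"jaw": 0.3},{"x": -0.8,"y": -0.205,"z": 0,"ax": 0,"ay": 0,"az": 0.68,"jaw": 0.3},{"x": -0.8,"y": -0.205,"z": 0,"ax": 0,"ay": 0,"az": 0.68,"jaw": 0.3},{"x": -0.8,"y": -0.205,"z": 0,"ax": 0,"ay": 0,"az": 0.68,"jaw": 0.3},{"x": -0.8,"y": -0.205,"z": -0.2,"ax": 0,"ay": 0,"az": 0.68,"jaw": 0.3},{"x": -0.8,"y": -0.205,"z": -0.35,"ax": 0,"ay": 0,"az": 0.68,"jaw": 0.3},{"x": -0.8,"y": -0.205,"z": -0.35,"ax": 0,"ay": 0,"az": 0.68,"jaw": 0.3},{"x": -0.8,"y": -0.205,"z": -0.35,"ax": 0,"ay": 0,"az": 0.68,"jaw": 0.3},{"x": -0.8,"y": -0.205,"z": -0.35,"ax": 0,"ay": 0,"az": 0.68,"jaw": 0.3},{"x": -0.8,"y": -0.205,"z": -0.35,"ax": 0,"ay": 0,"az": 0.68,"jaw": 0.3},{"x": -0.8,"y": -0.205,"z": -0.35,"ax": 0,"ay": 0,"az": 0.68,"jaw": 0.3},{"x": -0.8,"y": -0.205,"z": -0.35,"ax": 0,"ay": 0,"az": 0.68,"jaw": 0.3},{"x": -0.8,"y": -0.205,"z": -0.35,"ax": 0,"ay": 0,"az": 0.68,"jaw": 0.3}])

```text
time_s: 16.12
eef_pos: [437.4, -77.4, 105.4]
tool_rot: [-3.141, -0.001, 2.585]
force: [-0.1, -0.1, 0.1]
grip_width: 59.6
grasp_force: 0.0
```

```bash
python3 - <<'E'
from h import *
cap('wrist','w6'); o=observe(); print(o['eef_pos'],o['tool_rot'],o['grip_width'])
fitvalves(['w6'],[(439.5,-78)])
E
```

```text
[437.46432343 -77.42897428 105.554751  ] [-3.14144143e+00 -2.67467237e-04  2.58557167e+00] 59.66696323813361
valve [437.9 -76.8] yaw 1.020 rms 0.69 n1862
```

Call:
move_arm(moves=[{"x": 0.002,"y": 0.002,"z": -0.2,"ax": 0,"ay": 0,"az": 0,"jaw": 0.3},{"x": 0.002,"y": 0.002,"z": -0.3,"ax": 0,"ay": 0,"az": 0,"jaw": 0.3},{"x": 0.002,"y": 0.002,"z": -0.358,"ax": 0,"ay": 0,"az": 0,"jaw": 0.3},{"x": 0.002,"y": 0.002,"z": -0.358,"ax": 0,"ay": 0,"az": 0,"jaw": 0.3},{"x": 0.002,"y": 0.002,"z": -0.358,"ax": 0,"ay": 0,"az": 0,"jaw": 1},{"x": 0.002,"y": 0.002,"z": -0.358,"ax": 0,"ay": 0,"az": 0,"jaw": 1},{"x": 0.002,"y": 0.002,"z": -0.358,"ax": 0,"ay": 0,"az": 0,"jaw": 1},{"x": 0.002,"y": 0.002,"z": -0.358,"ax": 0,"ay": 0,"az": 0,"jaw": 1},{"x": 0.002,"y": 0.002,"z": -0.358,"ax": 0,"ay": 0,"az": 0,"jaw": 1},{"x": 0.002,"y": 0.002,"z": -0.358,"ax": 0,"ay": 0,"az": 0,"jaw": 1}])

```text
time_s: 17.0
eef_pos: [438.9, -77.4, 35.2]
tool_rot: [3.141, 0.002, 2.587]
force: [-0.7, 0.3, 8.3]
grip_width: 22.6
grasp_force: 69.4
```

Call:
move_arm(moves=[{"x": 0,"y": 0,"z": 0.2,"ax": 0,"ay": 0,"az": 0,"jaw": 1},{"x": 0,"y": 0,"z": 0.4,"ax": 0,"ay": 0,"az": 0,"jaw": 1},{"x": 0,"y": 0,"z": 0.6,"ax": 0,"ay": 0,"az": -0.1,"jaw": 1},{"x": 0.4,"y": 0.18,"z": 0.65,"ax": 0,"ay": 0,"az": -0.68,"jaw": 1},{"x": 0.811,"y": 0.365,"z": 0.65,"ax": 0,"ay": 0,"az": -0.68,"jaw": 1},{"x": 0.811,"y": 0.365,"z": 0.65,"ax": 0,"ay": 0,"az": -0.68,"jaw": 1},{"x": 0.811,"y": 0.365,"z": 0.65,"ax": 0,"ay": 0,"az": -0.68,"jaw": 1},{"x": 0.811,"y": 0.365,"z": 0.65,"ax": 0,"ay": 0,"az": -0.68,"jaw": 1},{"x": 0.811,"y": 0.365,"z": 0.65,"ax": 0,"ay": 0,"az": -0.68,"jaw": 1},{"x": 0.811,"y": 0.365,"z": 0.65,"ax": 0,"ay": 0,"az": -0.68,"jaw": 1},{"x": 0.811,"y": 0.365,"z": 0.65,"ax": 0,"ay": 0,"az": -0.68,"jaw": 1},{"x": 0.811,"y": 0.365,"z": 0.65,"ax": 0,"ay": 0,"az": -0.68,"jaw": 1},{"x": 0.811,"y": 0.365,"z": 0.65,"ax": 0,"ay": 0,"az": -0.68,"jaw": 1},{"x": 0.811,"y": 0.365,"z": 0.65,"ax": 0,"ay": 0,"az": -0.68,"jaw": 1},{"x": 0.811,"y": 0.365,"z": 0.65,"ax": 0,"ay": 0,"az": -0.68,"jaw": 1}])

```text
time_s: 18.25
eef_pos: [600.0, -4.1, 164.2]
tool_rot: [-3.142, -0.0, 1.52]
force: [-0.2, -0.2, -0.9]
grip_width: 22.4
grasp_force: 70.1
```

```bash
cat >> h.py <<'E'
def held(n,c,z):
    A,C=cloud([n],300); br=(C[:,0]-C[:,2]>45)&(C[:,1]-C[:,2]>15)&(A[:,2]>z)&(A[:,2]<z+62)
    P=A[br&(np.hypot(A[:,0]-c[0],A[:,1]-c[1])<48)]
    r=least_squares(lambda p:sval(loc(P,*p)),[*c,-.05,z],loss='soft_l1'); print('held',r.x.round(2),len(P),np.sqrt(np.mean(r.fun**2)).round(2))
E
python3 - <<'E'
from h import *
cap('wrist','w7'); o=observe(); print(o['eef_pos'],o['tool_rot'],o['grip_width'],o['force'])
held('w7',o['eef_pos'][:2],o['eef_pos'][2]-32)
fitvalves(['w7'],[])
A,C=cloud(['w7'],90); br=(C[:,0]-C[:,2]>45)&(C[:,1]-C[:,2]>15)
P=A[br&(np.hypot(A[:,0]-598,A[:,1]+36)<48)]
r=least_squares(lambda p:sval(loc(P,*p,22)),[599,-36,-.05],loss='soft_l1'); print('placed1',r.x.round(2),len(P),np.sqrt(np.mean(r.fun**2)))
E
```

```text
[600.07779492  -4.16325611 164.14172364] [-3.14153303e+00 -3.86812917e-05  1.51964178e+00] 22.71317781860211 [-0.06294396  0.2976274  -2.2711469 ]
held [ 5.9925e+02 -3.3200e+00 -5.0000e-02  1.2938e+02] 2748 0.8
placed1 [ 5.982e+02 -3.462e+01 -6.000e-02] 111 0.8124443248065085
```

Call:
move_arm(moves=[{"x": 0,"y": 0.005,"z": -0.2,"ax": 0,"ay": 0,"az": 0,"jaw": 1},{"x": 0,"y": 0.005,"z": -0.36,"ax": 0,"ay": 0,"az": 0,"jaw": 1},{"x": 0,"y": 0.005,"z": -0.44,"ax": 0,"ay": 0,"az": 0,"jaw": 1},{"x": 0,"y": 0.005,"z": -0.5,"ax": 0,"ay": 0,"az": 0,"jaw": 1},{"x": 0,"y": 0.005,"z": -0.533,"ax": 0,"ay": 0,"az": 0,"jaw": 1},{"x": 0,"y": 0.005,"z": -0.533,"ax": 0,"ay": 0,"az": 0,"jaw": 1},{"x": 0,"y": 0.005,"z": -0.533,"ax": 0,"ay": 0,"az": 0,"jaw": 1},{"x": 0,"y": 0.005,"z": -0.533,"ax": 0,"ay": 0,"az": 0,"jaw": 1},{"x": 0,"y": 0.005,"z": -0.533,"ax": 0,"ay": 0,"az": 0,"jaw": 0.4},{"x": 0,"y": 0.005,"z": -0.533,"ax": 0,"ay": 0,"az": 0,"jaw": 0.4},{"x": 0,"y": 0.005,"z": -0.533,"ax": 0,"ay": 0,"az": 0,"jaw": 0.4},{"x": 0,"y": 0.005,"z": -0.3,"ax": 0,"ay": 0,"az": 0,"jaw": 0.3},{"x": 0,"y": 0.005,"z": -0.1,"ax": 0,"ay": 0,"az": 0,"jaw": 0.3},{"x": 0,"y": 0.005,"z": 0.1,"ax": 0,"ay": 0,"az": 0,"jaw": 0.3},{"x": 0,"y": 0.005,"z": 0.1,"ax": 0,"ay": 0,"az": 0,"jaw": 0.3}])

```text
time_s: 19.55
eef_pos: [605.6, -3.6, 192.7]
tool_rot: [3.127, 0.001, 1.519]
force: [1.6, -0.5, 0.6]
grip_width: 59.7
grasp_force: 0.0
```

Call:
move_arm(moves=[{"x": -0.45,"y": 0.26,"z": 0,"ax": 0,"ay": 0,"az": 0.977,"jaw": 0.3},{"x": -0.9,"y": 0.537,"z": 0,"ax": 0,"ay": 0,"az": 0.977,"jaw": 0.3},{"x": -0.9,"y": 0.537,"z": 0,"ax": 0,"ay": 0,"az": 0.977,"jaw": 0.3},{"x": -0.9,"y": 0.537,"z": 0,"ax": 0,"ay": 0,"az": 0.977,"jaw": 0.3},{"x": -0.9,"y": 0.537,"z": 0,"ax": 0,"ay": 0,"az": 0.977,"jaw": 0.3},{"x": -0.9,"y": 0.537,"z": 0,"ax": 0,"ay": 0,"az": 0.977,"jaw": 0.3},{"x": -0.9,"y": 0.537,"z": 0,"ax": 0,"ay": 0,"az": 0.977,"jaw": 0.3},{"x": -0.9,"y": 0.537,"z": -0.15,"ax": 0,"ay": 0,"az": 0.977,"jaw": 0.3},{"x": -0.9,"y": 0.537,"z": -0.3,"ax": 0,"ay": 0,"az": 0.977,"jaw": 0.3},{"x": -0.9,"y": 0.537,"z": -0.39,"ax": 0,"ay": 0,"az": 0.977,"jaw": 0.3},{"x": -0.9,"y": 0.537,"z": -0.39,"ax": 0,"ay": 0,"az": 0.977,"jaw": 0.3},{"x": -0.9,"y": 0.537,"z": -0.39,"ax": 0,"ay": 0,"az": 0.977,"jaw": 0.3},{"x": -0.9,"y": 0.537,"z": -0.39,"ax": 0,"ay": 0,"az": 0.977,"jaw": 0.3},{"x": -0.9,"y": 0.537,"z": -0.39,"ax": 0,"ay": 0,"az": 0.977,"jaw": 0.3},{"x": -0.9,"y": 0.537,"z": -0.39,"ax": 0,"ay": 0,"az": 0.977,"jaw": 0.3},{"x": -0.9,"y": 0.537,"z": -0.39,"ax": 0,"ay": 0,"az": 0.977,"jaw": 0.3},{"x": -0.9,"y": 0.537,"z": -0.39,"ax": 0,"ay": 0,"az": 0.977,"jaw": 0.3}])

```text
time_s: 20.97
eef_pos: [420.4, 104.3, 106.3]
tool_rot: [-3.142, 0.001, 3.052]
force: [-0.1, 0.1, 0.2]
grip_width: 59.7
grasp_force: 0.0
```

```bash
python3 - <<'E'
from h import *
cap('wrist','w8'); o=observe(); print(o['eef_pos'],o['tool_rot'],o['grip_width'])
fitvalves(['w8'],[(420,104)])
E
```

```text
[420.34960876 104.31738612 106.22824808] [-3.14159059e+00  4.54342526e-04  3.05242908e+00] 59.60198351112911
valve [419.4 105.1] yaw 1.488 rms 0.67 n1827
```

Call:
move_arm(moves=[{"x": -0.003,"y": 0.003,"z": -0.2,"ax": 0,"ay": 0,"az": 0,"jaw": 0.3},{"x": -0.003,"y": 0.003,"z": -0.3,"ax": 0,"ay": 0,"az": 0,"jaw": 0.3},{"x": -0.003,"y": 0.003,"z": -0.36,"ax": 0,"ay": 0,"az": 0,"jaw": 0.3},{"x": -0.003,"y": 0.003,"z": -0.36,"ax": 0,"ay": 0,"az": 0,"jaw": 0.3},{"x": -0.003,"y": 0.003,"z": -0.36,"ax": 0,"ay": 0,"az": 0,"jaw": 1},{"x": -0.003,"y": 0.003,"z": -0.36,"ax": 0,"ay": 0,"az": 0,"jaw": 1},{"x": -0.003,"y": 0.003,"z": -0.36,"ax": 0,"ay": 0,"az": 0,"jaw": 1},{"x": -0.003,"y": 0.003,"z": -0.36,"ax": 0,"ay": 0,"az": 0,"jaw": 1},{"x": -0.003,"y": 0.003,"z": -0.36,"ax": 0,"ay": 0,"az": 0,"jaw": 1},{"x": -0.003,"y": 0.003,"z": -0.36,"ax": 0,"ay": 0,"az": 0,"jaw": 1}])

```text
time_s: 21.85
eef_pos: [420.5, 105.0, 35.1]
tool_rot: [3.141, 0.002, 3.053]
force: [-1.2, -0.1, 7.8]
grip_width: 22.6
grasp_force: 69.3
```

Call:
move_arm(moves=[{"x": 0,"y": 0,"z": 0.2,"ax": 0,"ay": 0,"az": 0,"jaw": 1},{"x": 0,"y": 0,"z": 0.4,"ax": 0,"ay": 0,"az": 0,"jaw": 1},{"x": 0,"y": 0,"z": 0.6,"ax": 0,"ay": 0,"az": -0.1,"jaw": 1},{"x": 0.4,"y": -0.18,"z": 0.65,"ax": 0,"ay": 0,"az": -0.977,"jaw": 1},{"x": 0.91,"y": -0.378,"z": 0.65,"ax": 0,"ay": 0,"az": -0.977,"jaw": 1},{"x": 0.91,"y": -0.378,"z": 0.65,"ax": 0,"ay": 0,"az": -0.977,"jaw": 1},{"x": 0.91,"y": -0.378,"z": 0.65,"ax": 0,"ay": 0,"az": -0.977,"jaw": 1},{"x": 0.91,"y": -0.378,"z": 0.65,"ax": 0,"ay": 0,"az": -0.977,"jaw": 1},{"x": 0.91,"y": -0.378,"z": 0.65,"ax": 0,"ay": 0,"az": -0.977,"jaw": 1},{"x": 0.91,"y": -0.378,"z": 0.65,"ax": 0,"ay": 0,"az": -0.977,"jaw": 1},{"x": 0.91,"y": -0.378,"z": 0.65,"ax": 0,"ay": 0,"az": -0.977,"jaw": 1},{"x": 0.91,"y": -0.378,"z": 0.65,"ax": 0,"ay": 0,"az": -0.977,"jaw": 1},{"x": 0.91,"y": -0.378,"z": 0.65,"ax": 0,"ay": 0,"az": -0.977,"jaw": 1},{"x": 0.91,"y": -0.378,"z": 0.65,"ax": 0,"ay": 0,"az": -0.977,"jaw": 1},{"x": 0.91,"y": -0.378,"z": 0.65,"ax": 0,"ay": 0,"az": -0.977,"jaw": 1},{"x": 0.91,"y": -0.378,"z": 0.65,"ax": 0,"ay": 0,"az": -0.977,"jaw": 1},{"x": 0.91,"y": -0.378,"z": 0.65,"ax": 0,"ay": 0,"az": -0.977,"jaw": 1},{"x": 0.91,"y": -0.378,"z": 0.65,"ax": 0,"ay": 0,"az": -0.977,"jaw": 1},{"x": 0.91,"y": -0.378,"z": 0.65,"ax": 0,"ay": 0,"az": -0.977,"jaw": 1}])

```text
time_s: 23.43
eef_pos: [601.4, 29.3, 164.1]
tool_rot: [-3.141, -0.0, 1.52]
force: [0.5, 0.0, -3.1]
grip_width: 22.5
grasp_force: 70.5
```

```bash
cat >> h.py <<'E'
def placed(n,c,rad=48):
    A,C=cloud([n],90); br=(C[:,0]-C[:,2]>45)&(C[:,1]-C[:,2]>15)
    for q in c:
        L=loc(A,*q,-.053); P=A[br&(np.abs(L[:,0])<rad)&(np.abs(L[:,1])<16)]
        r=least_squares(lambda p:sval(loc(P,*p,22)),[*q,-.05],loss='soft_l1'); print('placed',r.x.round(2),len(P),np.sqrt(np.mean(r.fun**2)).round(2))
E
python3 - <<'E'
from h import *
cap('wrist','w9'); o=observe(); print(o['eef_pos'],o['tool_rot'],o['grip_width'],o['force'])
held('w9',o['eef_pos'][:2],o['eef_pos'][2]-33)
placed('w9',[(598.5,-35),(600,-2.5)])
E
```

```text
[601.48918119  29.31920068 164.09108731] [-3.14141134e+00 -5.72601719e-06  1.51936642e+00] 22.667682942328376 [-0.60710901  0.6215458  -3.28142348]
held [ 6.0051e+02  3.0430e+01 -5.0000e-02  1.2930e+02] 2758 0.8
placed [ 5.985e+02 -3.500e+01 -5.000e-02] 0 nan
placed [ 6.0122e+02 -1.5900e+00 -6.0000e-02] 111 0.73
  return _methods._mean(a, axis=axis, dtype=dtype,
  ret = ret.dtype.type(ret / rcount)
```

Call:
move_arm(moves=[{"x": 0.003,"y": 0.003,"z": -0.2,"ax": 0,"ay": 0,"az": 0,"jaw": 1},{"x": 0.003,"y": 0.003,"z": -0.36,"ax": 0,"ay": 0,"az": 0,"jaw": 1},{"x": 0.003,"y": 0.003,"z": -0.44,"ax": 0,"ay": 0,"az": 0,"jaw": 1},{"x": 0.003,"y": 0.003,"z": -0.5,"ax": 0,"ay": 0,"az": 0,"jaw": 1},{"x": 0.003,"y": 0.003,"z": -0.533,"ax": 0,"ay": 0,"az": 0,"jaw": 1},{"x": 0.003,"y": 0.003,"z": -0.533,"ax": 0,"ay": 0,"az": 0,"jaw": 1},{"x": 0.003,"y": 0.003,"z": -0.533,"ax": 0,"ay": 0,"az": 0,"jaw": 1},{"x": 0.003,"y": 0.003,"z": -0.533,"ax": 0,"ay": 0,"az": 0,"jaw": 1},{"x": 0.003,"y": 0.003,"z": -0.533,"ax": 0,"ay": 0,"az": 0,"jaw": 0.4},{"x": 0.003,"y": 0.003,"z": -0.533,"ax": 0,"ay": 0,"az": 0,"jaw": 0.4},{"x": 0.003,"y": 0.003,"z": -0.533,"ax": 0,"ay": 0,"az": 0,"jaw": 0.4},{"x": 0.003,"y": 0.003,"z": -0.3,"ax": 0,"ay": 0,"az": 0,"jaw": 0.3},{"x": 0.003,"y": 0.003,"z": -0.1,"ax": 0,"ay": 0,"az": 0,"jaw": 0.3},{"x": 0.003,"y": 0.003,"z": 0.1,"ax": 0,"ay": 0,"az": 0,"jaw": 0.3},{"x": 0.003,"y": 0.003,"z": 0.1,"ax": 0,"ay": 0,"az": 0,"jaw": 0.3}])

```text
time_s: 24.73
eef_pos: [607.7, 29.6, 192.8]
tool_rot: [3.127, 0.0, 1.519]
force: [1.3, -0.0, 0.7]
grip_width: 59.5
grasp_force: 0.0
```

Call:
move_arm(moves=[{"x": -0.4,"y": 0.4,"z": 0,"ax": 0,"ay": 0,"az": -0.1,"jaw": 0.3},{"x": -0.9,"y": 1,"z": 0,"ax": 0,"ay": 0,"az": -0.474,"jaw": 0.3},{"x": -0.9,"y": 1,"z": 0,"ax": 0,"ay": 0,"az": -0.474,"jaw": 0.3},{"x": -0.9,"y": 1,"z": 0,"ax": 0,"ay": 0,"az": -0.474,"jaw": 0.3},{"x": -0.9,"y": 1,"z": 0,"ax": 0,"ay": 0,"az": -0.474,"jaw": 0.3},{"x": -0.9,"y": 1,"z": 0,"ax": 0,"ay": 0,"az": -0.474,"jaw": 0.3},{"x": -0.9,"y": 1,"z": 0,"ax": 0,"ay": 0,"az": -0.474,"jaw": 0.3},{"x": -0.9,"y": 1,"z": 0,"ax": 0,"ay": 0,"az": -0.474,"jaw": 0.3}])

```text
time_s: 25.4
eef_pos: [418.0, 232.7, 184.1]
tool_rot: [-3.139, 0.001, 0.776]
force: [-0.6, -1.4, 0.1]
grip_width: 59.8
grasp_force: 0.0
```

Call:
move_arm(moves=[{"x": -0.018,"y": 0.333,"z": 0,"ax": 0,"ay": 0,"az": 0,"jaw": 0.3},{"x": -0.018,"y": 0.333,"z": -0.1,"ax": 0,"ay": 0,"az": 0,"jaw": 0.3},{"x": -0.018,"y": 0.333,"z": -0.25,"ax": 0,"ay": 0,"az": 0,"jaw": 0.3},{"x": -0.018,"y": 0.333,"z": -0.35,"ax": 0,"ay": 0,"az": 0,"jaw": 0.3},{"x": -0.018,"y": 0.333,"z": -0.35,"ax": 0,"ay": 0,"az": 0,"jaw": 0.3},{"x": -0.018,"y": 0.333,"z": -0.35,"ax": 0,"ay": 0,"az": 0,"jaw": 0.3},{"x": -0.018,"y": 0.333,"z": -0.35,"ax": 0,"ay": 0,"az": 0,"jaw": 0.3},{"x": -0.018,"y": 0.333,"z": -0.35,"ax": 0,"ay": 0,"az": 0,"jaw": 0.3}])

```text
time_s: 26.07
eef_pos: [420.0, 296.8, 115.6]
tool_rot: [3.141, -0.003, 0.774]
force: [0.6, 0.2, 0.2]
grip_width: 59.5
grasp_force: 0.0
```

```bash
python3 - <<'E'
from h import *
cap('wrist','w10'); o=observe(); print(o['eef_pos'],o['tool_rot'],o['grip_width'])
fitvalves(['w10'],[(418,296)])
E
```

```text
[419.95169685 296.75965042 115.58191445] [ 3.14080614e+00 -2.88599882e-03  7.73527850e-01] 59.523162693747025
valve [416.2 297.8] yaw 2.346 rms 0.71 n1777
```

Call:
move_arm(moves=[{"x": -0.016,"y": 0.004,"z": -0.2,"ax": 0,"ay": 0,"az": 0,"jaw": 0.3},{"x": -0.016,"y": 0.004,"z": -0.33,"ax": 0,"ay": 0,"az": 0,"jaw": 0.3},{"x": -0.016,"y": 0.004,"z": -0.405,"ax": 0,"ay": 0,"az": 0,"jaw": 0.3},{"x": -0.016,"y": 0.004,"z": -0.405,"ax": 0,"ay": 0,"az": 0,"jaw": 0.3},{"x": -0.016,"y": 0.004,"z": -0.405,"ax": 0,"ay": 0,"az": 0,"jaw": 1},{"x": -0.016,"y": 0.004,"z": -0.405,"ax": 0,"ay": 0,"az": 0,"jaw": 1},{"x": -0.016,"y": 0.004,"z": -0.405,"ax": 0,"ay": 0,"az": 0,"jaw": 1},{"x": -0.016,"y": 0.004,"z": -0.405,"ax": 0,"ay": 0,"az": 0,"jaw": 1},{"x": -0.016,"y": 0.004,"z": -0.405,"ax": 0,"ay": 0,"az": 0,"jaw": 1},{"x": -0.016,"y": 0.004,"z": -0.405,"ax": 0,"ay": 0,"az": 0,"jaw": 1}])

```text
time_s: 26.95
eef_pos: [416.9, 298.0, 34.8]
tool_rot: [3.141, -0.003, 0.774]
force: [0.5, -1.6, 6.5]
grip_width: 22.6
grasp_force: 68.8
```

Call:
move_arm(moves=[{"x": 0,"y": 0,"z": 0.2,"ax": 0,"ay": 0,"az": 0,"jaw": 1},{"x": 0,"y": 0,"z": 0.4,"ax": 0,"ay": 0,"az": 0,"jaw": 1},{"x": 0,"y": 0,"z": 0.6,"ax": 0,"ay": 0,"az": 0.1,"jaw": 1},{"x": 0.4,"y": -0.5,"z": 0.65,"ax": 0,"ay": 0,"az": 0.474,"jaw": 1},{"x": 0.94,"y": -1,"z": 0.65,"ax": 0,"ay": 0,"az": 0.474,"jaw": 1},{"x": 0.94,"y": -1,"z": 0.65,"ax": 0,"ay": 0,"az": 0.474,"jaw": 1},{"x": 0.94,"y": -1,"z": 0.65,"ax": 0,"ay": 0,"az": 0.474,"jaw": 1},{"x": 0.94,"y": -1,"z": 0.65,"ax": 0,"ay": 0,"az": 0.474,"jaw": 1},{"x": 0.94,"y": -1,"z": 0.65,"ax": 0,"ay": 0,"az": 0.474,"jaw": 1},{"x": 0.94,"y": -1,"z": 0.65,"ax": 0,"ay": 0,"az": 0.474,"jaw": 1},{"x": 0.94,"y": -1,"z": 0.65,"ax": 0,"ay": 0,"az": 0.474,"jaw": 1},{"x": 0.94,"y": -1,"z": 0.65,"ax": 0,"ay": 0,"az": 0.474,"jaw": 1},{"x": 0.94,"y": -1,"z": 0.65,"ax": 0,"ay": 0,"az": 0.474,"jaw": 1}])

```text
time_s: 28.03
eef_pos: [602.9, 97.2, 163.3]
tool_rot: [-3.141, -0.0, 1.518]
force: [-0.3, -1.0, -2.2]
grip_width: 22.0
grasp_force: 71.0
```

Call:
move_arm(moves=[{"x": 0,"y": -0.174,"z": 0.1,"ax": 0,"ay": 0,"az": 0,"jaw": 1},{"x": 0,"y": -0.174,"z": 0.1,"ax": 0,"ay": 0,"az": 0,"jaw": 1},{"x": 0,"y": -0.174,"z": 0,"ax": 0,"ay": 0,"az": 0,"jaw": 1},{"x": 0,"y": -0.174,"z": 0,"ax": 0,"ay": 0,"az": 0,"jaw": 1},{"x": 0,"y": -0.174,"z": 0,"ax": 0,"ay": 0,"az": 0,"jaw": 1},{"x": 0,"y": -0.174,"z": 0,"ax": 0,"ay": 0,"az": 0,"jaw": 1}])

```text
time_s: 28.53
eef_pos: [602.7, 63.4, 163.4]
tool_rot: [-3.141, -0.0, 1.52]
force: [-0.1, 0.2, -3.1]
grip_width: 22.4
grasp_force: 70.8
```

```bash
python3 - <<'E'
from h import *
cap('wrist','w11'); o=observe(); print(o['eef_pos'],o['tool_rot'],o['grip_width'],o['force'])
held('w11',o['eef_pos'][:2],o['eef_pos'][2]-33)
placed('w11',[(602,31)])
A,C=cloud(['w11'],200); k=(np.hypot(A[:,0]-606,A[:,1]-130)<50)&(A[:,2]>90)&(C.max(1)<80); print('lever',k.sum(),A[k].min(0).round(),A[k].max(0).round())
E
```

```text
[603.22797922  63.29256273 163.65453128] [ 3.14143689e+00 -8.16719998e-05  1.51968537e+00] 22.48968987766147 [-0.24085093  0.79925907 -2.28541334]
held [ 6.0224e+02  6.2930e+01 -5.0000e-02  1.2889e+02] 2713 0.95
placed [ 6.0346e+02  3.1380e+01 -5.0000e-02] 132 0.73
lever 1281 [605.  83.  90.] [634. 123. 128.]
```

View pics/w11.png

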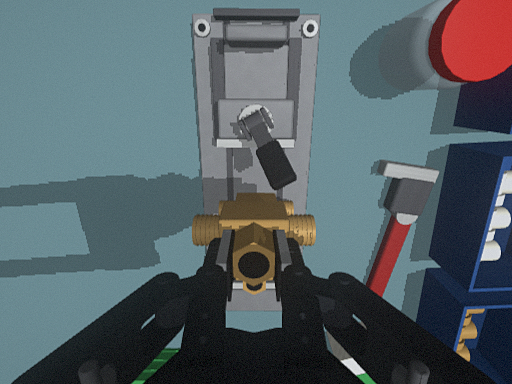

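The view shows the held valve at (253,250), jaw and bolt at (255,120), and the lever paddle leaning toward the work with its tip at (280,185). I'll measure the lever's lean before descending beside it.

```bash
python3 - <<'E'
from h import *
p,d,m=load('w11'); X=pts(d,m)
for u,v in [(250,112),(254,125),(260,140),(270,155),(276,170),(282,182),(292,175)]: print((u,v),p[v,u],X[v,u].round(1))
E
```

```text
(250, 112) [179 182 184] [602.9 135.3  63.3]
(254, 125) [91 88 96] [605.9 126.   83.8]
(260, 140) [79 79 83] [610.1 115.4  95.9]
(270, 155) [44 46 47] [616.9 106.  110.1]
(276, 170) [45 47 47] [620.4  97.  120.5]
(282, 182) [51 51 50] [624.1  89.5 126.3]
(292, 175) [47 48 49] [631.2  94.3 126.3]
```

The lever now leans forward at about 0.85 rad, so something (probably the camera housing) brushed it earlier. It still clears the placement, and I'll straighten it by gripping the paddle later.

Call:
move_arm(moves=[{"x": 0.003,"y": 0.003,"z": -0.2,"ax": 0,"ay": 0,"az": 0,"jaw": 1},{"x": 0.003,"y": 0.003,"z": -0.36,"ax": 0,"ay": 0,"az": 0,"jaw": 1},{"x": 0.003,"y": 0.003,"z": -0.44,"ax": 0,"ay": 0,"az": 0,"jaw": 1},{"x": 0.003,"y": 0.003,"z": -0.5,"ax": 0,"ay": 0,"az": 0,"jaw": 1},{"x": 0.003,"y": 0.003,"z": -0.53,"ax": 0,"ay": 0,"az": 0,"jaw": 1},{"x": 0.003,"y": 0.003,"z": -0.53,"ax": 0,"ay": 0,"az": 0,"jaw": 1},{"x": 0.003,"y": 0.003,"z": -0.53,"ax": 0,"ay": 0,"az": 0,"jaw": 1},{"x": 0.003,"y": 0.003,"z": -0.53,"ax": 0,"ay": 0,"az": 0,"jaw": 1}])

```text
time_s: 29.25
eef_pos: [605.3, 63.3, 58.2]
tool_rot: [3.139, -0.0, 1.519]
force: [0.1, -0.7, -2.0]
grip_width: 22.3
grasp_force: 71.1
```

Call:
move_arm(moves=[{"x": 0,"y": 0,"z": 0,"ax": 0,"ay": 0,"az": 0,"jaw": 0.4},{"x": 0,"y": 0,"z": 0,"ax": 0,"ay": 0,"az": 0,"jaw": 0.4},{"x": 0,"y": 0,"z": 0,"ax": 0,"ay": 0,"az": 0,"jaw": 0.4},{"x": 0,"y": 0,"z": 0.1,"ax": 0,"ay": 0,"az": 0,"jaw": 0.4},{"x": 0,"y": 0,"z": 0.2,"ax": 0,"ay": 0,"az": 0,"jaw": 0.3},{"x": 0,"y": 0,"z": 0.4,"ax": 0,"ay": 0,"az": 0,"jaw": 0.3},{"x": 0,"y": -0.2,"z": 0.6,"ax": 0,"ay": 0,"az": 0,"jaw": 0.3},{"x": 0,"y": -0.3,"z": 0.8,"ax": 0,"ay": 0,"az": 0,"jaw": 0.3},{"x": 0,"y": -0.3,"z": 0.8,"ax": 0,"ay": 0,"az": 0,"jaw": 0.3},{"x": 0,"y": -0.3,"z": 0.8,"ax": 0,"ay": 0,"az": 0,"jaw": 0.3},{"x": 0,"y": -0.3,"z": 0.8,"ax": 0,"ay": 0,"az": 0,"jaw": 0.3}])

```text
time_s: 30.17
eef_pos: [604.8, 2.6, 218.4]
tool_rot: [3.139, -0.0, 1.517]
force: [0.7, -0.6, -1.5]
grip_width: 59.6
grasp_force: 0.0
```

```bash
python3 - <<'E'
from h import *
cap('wrist','w12'); o=observe(); print(o['time_s'],o['eef_pos'],o['tool_rot'],o['grip_width'],o['force'])
placed('w12',[(598.5,-35),(600,-2),(602,31),(604,63)])
fitvise(['w12'],[597.5,-53.3,-.053,160])
E
```

```text
30.2167 [603.60290914   3.26276245 216.79508616] [-3.14126473e+00 -4.11864799e-04  1.51799817e+00] 59.78884913419066 [ 0.70940634  0.2930259  -0.13761623]
placed [ 5.978e+02 -3.499e+01 -5.000e-02] 944 0.71
placed [ 6.0134e+02 -2.2400e+00 -5.0000e-02] 1120 0.81
placed [ 6.0299e+02  3.1060e+01 -5.0000e-02] 1238 0.78
placed [ 6.0483e+02  6.2820e+01 -5.0000e-02] 1312 0.79
vise [ 5.97951e+02 -5.31440e+01 -5.10000e-02  1.59551e+02] rms 1.27 n14495 of 15401
```

View pics/w12.png

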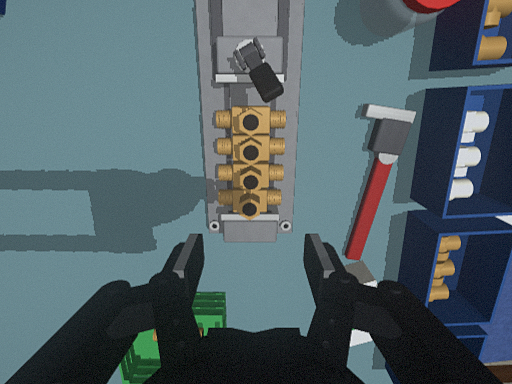

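All four stand in the row at (250,122), (250,150), (250,180) and (250,207), between the jaw faces at rows 78 and 217. Now I'll go to the lug.

Call:
move_arm(moves=[{"x": 0.04,"y": 0.98,"z": 0,"ax": 0,"ay": 0,"az": 0.999,"jaw": 0.5},{"x": 0.04,"y": 0.98,"z": 0,"ax": 0,"ay": 0,"az": 0.999,"jaw": 0.5},{"x": 0.04,"y": 0.98,"z": 0,"ax": 0,"ay": 0,"az": 0.999,"jaw": 0.5},{"x": 0.04,"y": 0.98,"z": 0,"ax": 0,"ay": 0,"az": 0.999,"jaw": 0.5},{"x": 0.04,"y": 0.98,"z": 0,"ax": 0,"ay": 0,"az": 0.999,"jaw": 0.5},{"x": 0.04,"y": 0.98,"z": 0,"ax": 0,"ay": 0,"az": 0.999,"jaw": 0.5},{"x": 0.04,"y": 0.98,"z": 0,"ax": 0,"ay": 0,"az": 0.999,"jaw": 0.5},{"x": 0.04,"y": 0.98,"z": 0,"ax": 0,"ay": 0,"az": 0.999,"jaw": 0.5},{"x": 0.04,"y": 0.98,"z": 0,"ax": 0,"ay": 0,"az": 0.999,"jaw": 0.5},{"x": 0.04,"y": 0.98,"z": 0,"ax": 0,"ay": 0,"az": 0.999,"jaw": 0.5},{"x": 0.04,"y": 0.98,"z": -0.2,"ax": 0,"ay": 0,"az": 0.999,"jaw": 0.5},{"x": 0.04,"y": 0.98,"z": -0.4,"ax": 0,"ay": 0,"az": 0.999,"jaw": 0.5},{"x": 0.04,"y": 0.98,"z": -0.6,"ax": 0,"ay": 0,"az": 0.999,"jaw": 0.5},{"x": 0.04,"y": 0.98,"z": -0.6,"ax": 0,"ay": 0,"az": 0.999,"jaw": 0.5},{"x": 0.04,"y": 0.98,"z": -0.6,"ax": 0,"ay": 0,"az": 0.999,"jaw": 0.5},{"x": 0.04,"y": 0.98,"z": -0.6,"ax": 0,"ay": 0,"az": 0.999,"jaw": 0.5},{"x": 0.04,"y": 0.98,"z": -0.6,"ax": 0,"ay": 0,"az": 0.999,"jaw": 0.5}])

```text
time_s: 31.63
eef_pos: [613.7, 199.8, 99.4]
tool_rot: [3.141, 0.004, 3.087]
force: [0.8, -0.3, 0.7]
grip_width: 42.8
grasp_force: 0.0
```

Call:
move_arm(newtons=60, moves=[{"x": 0,"y": 0,"z": -0.15,"ax": 0,"ay": 0,"az": 0,"jaw": 0.5},{"x": 0,"y": 0,"z": -0.26,"ax": 0,"ay": 0,"az": 0,"jaw": 0.5},{"x": 0,"y": 0,"z": -0.26,"ax": 0,"ay": 0,"az": 0,"jaw": 0.5},{"x": 0,"y": 0,"z": -0.26,"ax": 0,"ay": 0,"az": 0,"jaw": 1},{"x": 0,"y": 0,"z": -0.26,"ax": 0,"ay": 0,"az": 0,"jaw": 1},{"x": 0,"y": 0,"z": -0.26,"ax": 0,"ay": 0,"az": 0,"jaw": 1},{"x": 0,"y": 0,"z": -0.26,"ax": 0,"ay": 0,"az": 0,"jaw": 1},{"x": 0,"y": 0,"z": -0.26,"ax": 0,"ay": 0,"az": 0,"jaw": 1},{"x": 0,"y": 0,"z": -0.26,"ax": 0,"ay": 0,"az": 0,"jaw": 1}])

```text
time_s: 32.38
eef_pos: [613.6, 198.7, 47.7]
tool_rot: [-3.141, 0.004, 3.088]
force: [-1.2, -3.0, 7.1]
grip_width: 10.9
grasp_force: 61.1
```

Call:
move_arm(moves=[{"x": -0.001,"y": -0.02,"z": 0,"ax": 0,"ay": 0,"az": 0,"jaw": 1},{"x": -0.002,"y": -0.04,"z": 0,"ax": 0,"ay": 0,"az": 0,"jaw": 1},{"x": -0.003,"y": -0.06,"z": 0,"ax": 0,"ay": 0,"az": 0,"jaw": 1},{"x": -0.004,"y": -0.08,"z": 0,"ax": 0,"ay": 0,"az": 0,"jaw": 1},{"x": -0.005,"y": -0.1,"z": 0,"ax": 0,"ay": 0,"az": 0,"jaw": 1},{"x": -0.006,"y": -0.12,"z": 0,"ax": 0,"ay": 0,"az": 0,"jaw": 1},{"x": -0.007,"y": -0.14,"z": 0,"ax": 0,"ay": 0,"az": 0,"jaw": 1},{"x": -0.008,"y": -0.16,"z": 0,"ax": 0,"ay": 0,"az": 0,"jaw": 1},{"x": -0.009,"y": -0.17,"z": 0,"ax": 0,"ay": 0,"az": 0,"jaw": 1},{"x": -0.009,"y": -0.17,"z": 0,"ax": 0,"ay": 0,"az": 0,"jaw": 1},{"x": -0.009,"y": -0.17,"z": 0,"ax": 0,"ay": 0,"az": 0,"jaw": 1}])

```text
time_s: 33.3
eef_pos: [611.9, 167.1, 47.8]
tool_rot: [3.138, 0.004, 3.087]
force: [-1.4, 5.1, 6.0]
grip_width: 10.4
grasp_force: 61.0
```

Call:
move_arm(moves=[{"x": 0,"y": -0.01,"z": 0,"ax": 0,"ay": 0,"az": 0,"jaw": 1},{"x": -0.001,"y": -0.02,"z": 0,"ax": 0,"ay": 0,"az": 0,"jaw": 1},{"x": -0.001,"y": -0.03,"z": 0,"ax": 0,"ay": 0,"az": 0,"jaw": 1},{"x": -0.002,"y": -0.035,"z": 0,"ax": 0,"ay": 0,"az": 0,"jaw": 1},{"x": -0.002,"y": -0.04,"z": 0,"ax": 0,"ay": 0,"az": 0,"jaw": 1},{"x": -0.002,"y": -0.04,"z": 0,"ax": 0,"ay": 0,"az": 0,"jaw": 1},{"x": -0.002,"y": -0.04,"z": 0,"ax": 0,"ay": 0,"az": 0,"jaw": 1}])

```text
time_s: 33.88
eef_pos: [611.5, 160.2, 47.7]
tool_rot: [3.137, 0.004, 3.087]
force: [-1.4, 9.4, 5.4]
grip_width: 10.5
grasp_force: 61.0
```

Call:
move_arm(moves=[{"x": 0,"y": -0.005,"z": 0,"ax": 0,"ay": 0,"az": 0,"jaw": 1},{"x": 0,"y": -0.01,"z": 0,"ax": 0,"ay": 0,"az": 0,"jaw": 1},{"x": -0.001,"y": -0.015,"z": 0,"ax": 0,"ay": 0,"az": 0,"jaw": 1},{"x": -0.001,"y": -0.015,"z": 0,"ax": 0,"ay": 0,"az": 0,"jaw": 1},{"x": -0.001,"y": -0.015,"z": 0,"ax": 0,"ay": 0,"az": 0,"jaw": 1}])

```text
time_s: 34.3
eef_pos: [611.4, 159.2, 47.7]
tool_rot: [3.134, 0.004, 3.086]
force: [-2.0, 17.0, 4.3]
grip_width: 11.0
grasp_force: 61.0
```

Call:
move_arm(moves=[{"x": 0,"y": -0.007,"z": 0,"ax": 0,"ay": 0,"az": 0,"jaw": 1},{"x": 0,"y": -0.014,"z": 0,"ax": 0,"ay": 0,"az": 0,"jaw": 1},{"x": 0,"y": -0.014,"z": 0,"ax": 0,"ay": 0,"az": 0,"jaw": 1},{"x": 0,"y": -0.014,"z": 0,"ax": 0,"ay": 0,"az": 0,"jaw": 1},{"x": 0,"y": -0.014,"z": 0,"ax": 0,"ay": 0,"az": 0,"jaw": 1}])

```text
time_s: 34.72
eef_pos: [611.5, 159.1, 47.8]
tool_rot: [3.13, 0.005, 3.085]
force: [-2.1, 27.6, 2.5]
grip_width: 10.6
grasp_force: 61.0
```

```bash
python3 - <<'E'
from h import *
cap('wrist','w13');cap('scene','s2');cap('side','d2'); o=observe(); print(o['time_s'],o['eef_pos'],o['tool_rot'],o['grip_width'],o['force'])
for n in ('w13','s2','d2'): placed(n,[(598,-37),(600,-7),(601,23),(603,53)])
fitvise(['w13','s2','d2'],[597.5,-53.3,-.053,121])
fitfin(['s2','d2'],(465,-282),4)
E
```

```text
34.8667 [611.42201324 159.12967524  47.74882323] [3.13013513 0.00451348 3.08545324] 10.727658822200405 [-2.30007977 27.56101739  3.0733066 ]
placed [ 5.98e+02 -3.70e+01 -5.00e-02] 0 nan
placed [ 6.0033e+02 -9.0300e+00 -2.0000e-02] 157 0.76
placed [ 6.0233e+02  2.1930e+01 -5.0000e-02] 2289 0.84
placed [ 6.039e+02  5.101e+01 -8.000e-02] 3267 0.69
placed [ 6.0047e+02 -3.8400e+01 -7.0000e-02] 262 1.46
placed [ 6.0341e+02 -8.2200e+00 -9.0000e-02] 252 1.6
placed [ 6.054e+02  2.163e+01 -1.000e-01] 246 1.46
placed [ 6.0656e+02  5.0130e+01 -5.0000e-02] 193 1.29
placed [ 5.9798e+02 -3.8050e+01 -4.0000e-02] 221 1.39
placed [ 6.0029e+02 -8.2600e+00 -6.0000e-02] 233 1.83
placed [ 6.025e+02  2.160e+01 -6.000e-02] 214 1.88
placed [ 6.0392e+02  5.1850e+01 -6.0000e-02] 198 2.38
vise [ 5.97942e+02 -5.36840e+01 -5.10000e-02  1.20286e+02] rms 1.48 n38988 of 44350
fin [ 4.65212e+02 -2.82047e+02 -7.00000e-02] 1.26 707
  return _methods._mean(a, axis=axis, dtype=dtype,
  ret = ret.dtype.type(ret / rcount)
```

View pics/w13.png

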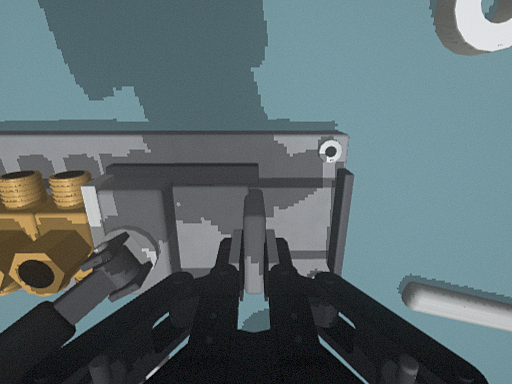

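Step 1 pressed at about 27 N with the jaw at 120 mm. The view shows the pinched lug at (255,230) and the lever leaning down-left over the work at (60,310). Now I'll release and go for the lever.

Call:
move_arm(moves=[{"x": 0,"y": 0.01,"z": 0,"ax": 0,"ay": 0,"az": 0,"jaw": 0.5},{"x": 0,"y": 0.01,"z": 0,"ax": 0,"ay": 0,"az": 0,"jaw": 0.5},{"x": 0,"y": 0.01,"z": 0,"ax": 0,"ay": 0,"az": 0,"jaw": 0.5},{"x": 0,"y": 0.01,"z": 0.2,"ax": 0,"ay": 0,"az": 0,"jaw": 0.4},{"x": 0,"y": 0.01,"z": 0.5,"ax": 0,"ay": 0,"az": 0,"jaw": 0},{"x": 0,"y": 0,"z": 0.75,"ax": 0,"ay": 0,"az": 0,"jaw": 0},{"x": 0,"y": 0,"z": 0.75,"ax": 0,"ay": 0,"az": 0.294,"jaw": 0},{"x": 0,"y": -0.2,"z": 0.75,"ax": 0,"ay": 0,"az": 0.294,"jaw": 0},{"x": 0,"y": -0.39,"z": 0.75,"ax": 0,"ay": 0,"az": 0.294,"jaw": 0},{"x": 0,"y": -0.39,"z": 0.75,"ax": 0,"ay": 0,"az": 0.294,"jaw": 0},{"x": 0,"y": -0.39,"z": 0.75,"ax": 0,"ay": 0,"az": 0.294,"jaw": 0},{"x": 0,"y": -0.39,"z": 0.75,"ax": 0,"ay": 0,"az": 0.294,"jaw": 0},{"x": 0,"y": -0.39,"z": 0.75,"ax": 0,"ay": 0,"az": 0.294,"jaw": 0},{"x": 0,"y": -0.39,"z": 0.75,"ax": 0,"ay": 0,"az": 0.294,"jaw": 0}])

```text
time_s: 36.03
eef_pos: [609.5, 74.1, 195.0]
tool_rot: [3.141, -0.0, -2.735]
force: [-0.6, -0.4, -0.2]
grip_width: 85.2
grasp_force: 0.0
```

```bash
python3 - <<'E'
from h import *
cap('wrist','w14'); cap('scene','s3'); o=observe(); print(o['time_s'],o['eef_pos'],o['tool_rot'],o['grip_width'],o['force'])
fitvise(['w14'],[597.5,-53.3,-.053,120])
for n in('w14','s3'):
    A,C=cloud([n],150); L=loc(A,605.3,90.6,0,74.5); k=(np.linalg.norm(L,axis=1)<85)&(L[:,2]>8)&(L[:,2]<75)&(C.max(1)<110)&(np.ptp(C,axis=1)<20)
    Q=L[k]; print(n,len(Q)); 
    for z in range(8,75,11):
        q=Q[(Q[:,2]>=z)&(Q[:,2]<z+11)]; 
        if len(q): print(z,len(q),np.median(q,axis=0).round(1),q.min(0).round(),q.max(0).round())
E
```

```text
36.1333 [609.5038408   74.18504738 194.88386929] [ 3.14146892e+00 -2.28325682e-04 -2.73354505e+00] 85.44059785497555 [ 0.3484222  -0.46581444 -0.21343609]
vise [ 5.97237e+02 -5.38600e+01 -4.70000e-02  1.20376e+02] rms 1.35 n16733 of 18278
w14 1120
8 302 [-0.6 -3.3  9.7] [-15. -17.   8.] [13. 11. 19.]
19 136 [  3.6 -13.9  24.9] [ -2. -26.  19.] [15. -8. 30.]
30 263 [  7.6 -22.5  35.8] [ -1. -36.  30.] [ 20. -13.  41.]
41 402 [ 14.  -33.9  48.4] [  4. -45.  41.] [ 27. -23.  52.]
52 17 [ 14.  -37.9  52.3] [  9. -41.  52.] [ 21. -34.  53.]
s3 49
8 10 [12.4 -3.4 10.2] [  9. -17.   9.] [16.  8. 18.]
19 3 [ 20.7 -18.8  27. ] [  8. -28.  25.] [ 22. -18.  29.]
30 8 [ 24.5 -26.9  35.4] [ 14. -39.  32.] [ 28. -20.  41.]
41 28 [ 24.1 -39.   47.8] [ 15. -45.  41.] [ 32. -29.  52.]
```

View pics/w14.png

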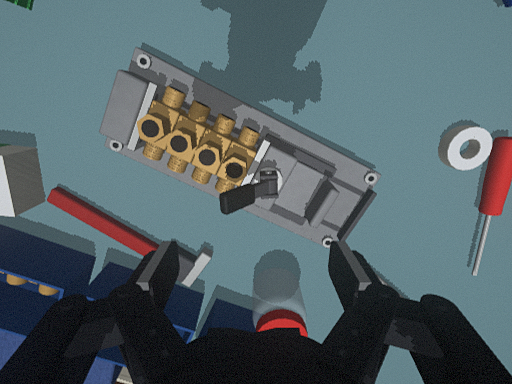

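The view shows the row intact at (150-235,130-170), the bolt head at (268,180) and the paddle toward (230,203). I'll straddle the lever, raise it, then grip.

Call:
move_arm(newtons=30, moves=[{"x": 0.007,"y": 0.012,"z": -0.2,"ax": 0,"ay": 0,"az": 0,"jaw": 0},{"x": 0.007,"y": 0.012,"z": -0.35,"ax": 0,"ay": 0,"az": 0,"jaw": 0},{"x": 0.007,"y": 0.012,"z": -0.48,"ax": 0,"ay": 0,"az": 0,"jaw": 0},{"x": 0.007,"y": 0.012,"z": -0.48,"ax": 0,"ay": 0,"az": 0,"jaw": 0},{"x": 0.007,"y": 0.012,"z": -0.48,"ax": 0,"ay": 0,"az": 0,"jaw": 0.3},{"x": 0.007,"y": 0.012,"z": -0.48,"ax": 0,"ay": 0,"az": 0,"jaw": 0.5},{"x": 0.007,"y": 0.012,"z": -0.48,"ax": 0,"ay": 0,"az": 0,"jaw": 0.6},{"x": 0.007,"y": 0.012,"z": -0.48,"ax": 0,"ay": 0,"az": 0,"jaw": 0.6},{"x": -0.003,"y": 0.036,"z": -0.48,"ax": 0,"ay": 0,"az": 0,"jaw": 0.6},{"x": -0.013,"y": 0.06,"z": -0.48,"ax": 0,"ay": 0,"az": 0,"jaw": 0.6},{"x": -0.023,"y": 0.081,"z": -0.48,"ax": 0,"ay": 0,"az": 0,"jaw": 0.6},{"x": -0.023,"y": 0.081,"z": -0.48,"ax": 0,"ay": 0,"az": 0,"jaw": 0.6}])

```text
time_s: 37.13
eef_pos: [604.4, 90.7, 99.5]
tool_rot: [3.141, 0.0, -2.733]
force: [0.9, -1.6, 0.1]
grip_width: 34.4
grasp_force: 0.5
```

Call:
move_arm(newtons=30, moves=[{"x": 0,"y": 0,"z": 0,"ax": 0,"ay": 0,"az": 0,"jaw": 1},{"x": 0,"y": 0,"z": 0,"ax": 0,"ay": 0,"az": 0,"jaw": 1},{"x": 0,"y": 0,"z": 0,"ax": 0,"ay": 0,"az": 0,"jaw": 1},{"x": 0,"y": 0,"z": 0,"ax": 0,"ay": 0,"az": 0,"jaw": 1},{"x": 0,"y": 0,"z": 0,"ax": 0,"ay": 0,"az": 0,"jaw": 1},{"x": 0,"y": 0,"z": 0,"ax": 0,"ay": 0,"az": 0,"jaw": 1}])

```text
time_s: 37.63
eef_pos: [604.1, 91.4, 98.8]
tool_rot: [3.138, -0.0, -2.734]
force: [-1.1, 5.4, 2.1]
grip_width: 9.7
grasp_force: 29.1
```

```bash
python3 - <<'E'
from h import *
o=observe(); print({k:np.round(v,2) for k,v in o.items()})
cap('wrist','w15')
E
```

```text
{'time_s': np.float64(37.63), 'q': array([ 0.04,  0.52,  1.62,  0.  ,  1.01, -1.94]), 'dq': array([ 0., -0., -0.,  0., -0., -0.]), 'joint_efforts': array([ -3.36, -56.37, -22.33,  -1.81,  -0.25,   0.08]), 'eef_pos': array([604.14,  91.37,  98.77]), 'tool_rot': array([ 3.14, -0.  , -2.73]), 'force': array([-1.06,  5.42,  2.06]), 'torque': array([1.13, 0.18, 0.05]), 'grasp_force': np.float64(29.13), 'grip_width': np.float64(9.68)}
```

View pics/w15.png

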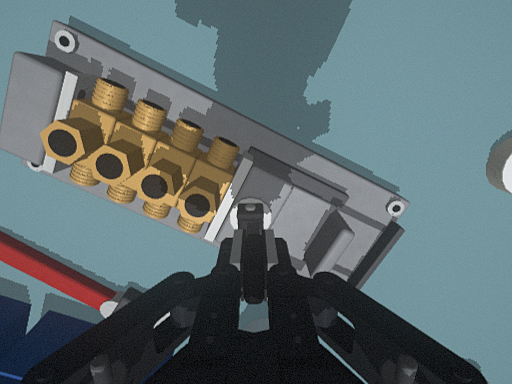

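The paddle is gripped upright across its thickness at (255,260). Now I'll screw it clockwise.

Call:
move_arm(newtons=40, moves=[{"x": 0,"y": 0,"z": 0,"ax": 0,"ay": 0,"az": -0.08,"jaw": 1},{"x": 0,"y": 0,"z": 0,"ax": 0,"ay": 0,"az": -0.16,"jaw": 1},{"x": 0,"y": 0,"z": 0,"ax": 0,"ay": 0,"az": -0.24,"jaw": 1},{"x": 0,"y": 0,"z": 0,"ax": 0,"ay": 0,"az": -0.32,"jaw": 1},{"x": 0,"y": 0,"z": 0,"ax": 0,"ay": 0,"az": -0.4,"jaw": 1},{"x": 0,"y": 0,"z": -0.002,"ax": 0,"ay": 0,"az": -0.48,"jaw": 1},{"x": 0,"y": 0,"z": -0.002,"ax": 0,"ay": 0,"az": -0.56,"jaw": 1},{"x": 0,"y": 0,"z": -0.003,"ax": 0,"ay": 0,"az": -0.64,"jaw": 1},{"x": 0,"y": 0,"z": -0.003,"ax": 0,"ay": 0,"az": -0.72,"jaw": 1},{"x": 0,"y": 0,"z": -0.004,"ax": 0,"ay": 0,"az": -0.8,"jaw": 1},{"x": 0,"y": 0,"z": -0.004,"ax": 0,"ay": 0,"az": -0.88,"jaw": 1},{"x": 0,"y": 0,"z": -0.005,"ax": 0,"ay": 0,"az": -0.95,"jaw": 1},{"x": 0,"y": 0,"z": -0.005,"ax": 0,"ay": 0,"az": -1,"jaw": 1},{"x": 0,"y": 0,"z": -0.005,"ax": 0,"ay": 0,"az": -1,"jaw": 1}])

```text
time_s: 38.85
eef_pos: [607.3, 90.8, 98.0]
tool_rot: [3.137, -0.0, 1.974]
force: [4.4, 3.7, -4.3]
grip_width: 9.2
grasp_force: 40.9
```

```bash
python3 - <<'E'
from h import *
o=observe(); print({k:np.round(v,2) for k,v in o.items() if k in('eef_pos','tool_rot','force','torque','q','grip_width','grasp_force')})
E
```

```text
{'q': array([ 0.03,  0.52,  1.62,  0.  ,  1.  , -0.37]), 'eef_pos': array([607.34,  90.76,  98.02]), 'tool_rot': array([ 3.14, -0.  ,  1.97]), 'force': array([ 4.43,  3.66, -4.27]), 'torque': array([ 0.6 , -1.25, -0.08]), 'grasp_force': np.float64(40.94), 'grip_width': np.float64(9.18)}
```

Call:
move_arm(moves=[{"x": 0,"y": 0,"z": 0,"ax": 0,"ay": 0,"az": -0.08,"jaw": 1},{"x": 0,"y": 0,"z": 0,"ax": 0,"ay": 0,"az": -0.16,"jaw": 1},{"x": 0,"y": 0,"z": 0,"ax": 0,"ay": 0,"az": -0.24,"jaw": 1},{"x": 0,"y": 0,"z": 0,"ax": 0,"ay": 0,"az": -0.32,"jaw": 1},{"x": 0,"y": 0,"z": 0,"ax": 0,"ay": 0,"az": -0.4,"jaw": 1},{"x": 0,"y": 0,"z": -0.002,"ax": 0,"ay": 0,"az": -0.48,"jaw": 1},{"x": 0,"y": 0,"z": -0.002,"ax": 0,"ay": 0,"az": -0.56,"jaw": 1},{"x": 0,"y": 0,"z": -0.003,"ax": 0,"ay": 0,"az": -0.64,"jaw": 1},{"x": 0,"y": 0,"z": -0.003,"ax": 0,"ay": 0,"az": -0.72,"jaw": 1},{"x": 0,"y": 0,"z": -0.004,"ax": 0,"ay": 0,"az": -0.8,"jaw": 1},{"x": 0,"y": 0,"z": -0.004,"ax": 0,"ay": 0,"az": -0.88,"jaw": 1},{"x": 0,"y": 0,"z": -0.005,"ax": 0,"ay": 0,"az": -0.95,"jaw": 1},{"x": 0,"y": 0,"z": -0.005,"ax": 0,"ay": 0,"az": -1,"jaw": 1},{"x": 0,"y": 0,"z": -0.005,"ax": 0,"ay": 0,"az": -1,"jaw": 1}])

```text
time_s: 40.02
eef_pos: [606.7, 87.9, 96.9]
tool_rot: [3.138, -0.002, 0.404]
force: [4.0, -6.0, -3.0]
grip_width: 9.4
grasp_force: 41.3
```

```bash
python3 - <<'E'
from h import *
o=observe(); print({k:np.round(v,2) for k,v in o.items() if k in('eef_pos','tool_rot','force','torque','q','grip_width','grasp_force')})
E
```

```text
{'q': array([ 0.03,  0.52,  1.62, -0.  ,  1.  ,  1.2 ]), 'eef_pos': array([606.68,  87.9 ,  96.93]), 'tool_rot': array([ 3.14, -0.  ,  0.4 ]), 'force': array([ 3.99, -6.  , -3.01]), 'torque': array([-1.38, -0.87, -0.08]), 'grasp_force': np.float64(41.32), 'grip_width': np.float64(9.41)}
```

Call:
move_arm(moves=[{"x": 0,"y": 0,"z": 0,"ax": 0,"ay": 0,"az": -0.06,"jaw": 1},{"x": 0,"y": 0,"z": 0,"ax": 0,"ay": 0,"az": -0.12,"jaw": 1},{"x": 0,"y": 0,"z": 0,"ax": 0,"ay": 0,"az": -0.18,"jaw": 1},{"x": 0,"y": 0,"z": 0,"ax": 0,"ay": 0,"az": -0.23,"jaw": 1},{"x": 0,"y": 0,"z": 0,"ax": 0,"ay": 0,"az": -0.27,"jaw": 1},{"x": 0,"y": 0,"z": 0,"ax": 0,"ay": 0,"az": -0.29,"jaw": 1},{"x": 0,"y": 0,"z": 0,"ax": 0,"ay": 0,"az": -0.29,"jaw": 1}])

```text
time_s: 40.6
eef_pos: [605.7, 87.9, 96.7]
tool_rot: [3.139, -0.001, -0.049]
force: [3.3, -5.9, -2.5]
grip_width: 9.9
grasp_force: 41.2
```

```bash
python3 - <<'E'
from h import *
o=observe(); print({k:np.round(v,2) for k,v in o.items() if k in('eef_pos','tool_rot','force','torque','q','grip_width','grasp_force')})
E
```

```text
{'q': array([ 0.03,  0.52,  1.62, -0.  ,  1.  ,  1.65]), 'eef_pos': array([605.72,  87.86,  96.65]), 'tool_rot': array([ 3.14, -0.  , -0.05]), 'force': array([ 3.29, -5.86, -2.51]), 'torque': array([-1.35, -0.55, -0.05]), 'grasp_force': np.float64(41.18), 'grip_width': np.float64(9.92)}
```

Call:
move_arm(moves=[{"x": 0,"y": 0,"z": 0,"ax": 0,"ay": 0,"az": -0.03,"jaw": 1},{"x": 0,"y": 0,"z": 0,"ax": 0,"ay": 0,"az": -0.06,"jaw": 1},{"x": 0,"y": 0,"z": 0,"ax": 0,"ay": 0,"az": -0.08,"jaw": 1},{"x": 0,"y": 0,"z": 0,"ax": 0,"ay": 0,"az": -0.08,"jaw": 1}])

```text
time_s: 40.93
eef_pos: [605.8, 87.8, 96.7]
tool_rot: [3.139, -0.002, -0.172]
force: [3.3, -6.4, -2.1]
grip_width: 9.6
grasp_force: 64.8
```

```bash
python3 - <<'E'
from h import *
o=observe(); print({k:np.round(v,3) for k,v in o.items() if k in('eef_pos','tool_rot','force','torque','q','grip_width','grasp_force')})
E
```

```text
{'q': array([ 0.033,  0.519,  1.62 , -0.004,  1.002,  1.777]), 'eef_pos': array([605.848,  87.814,  96.695]), 'tool_rot': array([ 3.139e+00, -2.000e-03, -1.720e-01]), 'force': array([ 3.269, -6.438, -2.139]), 'torque': array([-1.277, -0.581,  1.221]), 'grasp_force': np.float64(64.828), 'grip_width': np.float64(9.625)}
```

Call:
move_arm(newtons=40, moves=[{"x": 0,"y": 0,"z": 0,"ax": 0,"ay": 0,"az": 0,"jaw": 1},{"x": 0,"y": 0,"z": 0,"ax": 0,"ay": 0,"az": 0,"jaw": 1},{"x": 0,"y": 0,"z": 0,"ax": 0,"ay": 0,"az": 0,"jaw": 1},{"x": 0,"y": 0,"z": 0,"ax": 0,"ay": 0,"az": 0,"jaw": 0.5},{"x": 0,"y": 0,"z": 0,"ax": 0,"ay": 0,"az": 0,"jaw": 0.5},{"x": 0,"y": 0,"z": 0,"ax": 0,"ay": 0,"az": 0,"jaw": 0.5},{"x": 0,"y": 0,"z": 0.2,"ax": 0,"ay": 0,"az": 0.07,"jaw": 0.5},{"x": 0,"y": 0,"z": 0.4,"ax": 0,"ay": 0,"az": 0.07,"jaw": 0.5},{"x": 0,"y": 0,"z": 0.55,"ax": 0,"ay": 0,"az": 0.07,"jaw": 0.5},{"x": 0,"y": 0,"z": 0.55,"ax": 0,"ay": 0,"az": 0.07,"jaw": 0.5},{"x": 0,"y": 0,"z": 0.55,"ax": 0,"ay": 0,"az": 0.07,"jaw": 0.5},{"x": 0,"y": 0,"z": 0.55,"ax": 0,"ay": 0,"az": 0.07,"jaw": 0.5}])

```text
time_s: 41.93
eef_pos: [604.2, 89.8, 206.5]
tool_rot: [-3.141, 0.001, -0.063]
force: [-0.6, 0.1, 0.7]
grip_width: 42.9
grasp_force: 0.0
```

```bash
python3 - <<'E'
from h import *
o=observe(); print(o['time_s'],o['eef_pos'],o['tool_rot'],o['grip_width'])
cap('wrist','w16'); x=fitvise(['w16'],[597.5,-53.3,-.053,120]); placed('w16',[(598,-38),(600,-8),(602,22),(603.5,52)])
A,C=cloud(['w16'],150); L=loc(A,*(x[:3]),22); k=(np.abs(L[:,0])<35)&(np.abs(L[:,1]-x[3]-24)<60)&(L[:,2]>60)&(C.max(1)<110)&(np.ptp(C,axis=1)<20)
Q=L[k]-[0,x[3]+24,50]
for z in range(10,75,11):
    q=Q[(Q[:,2]>=z)&(Q[:,2]<z+11)]
    if len(q): print(z,len(q),np.median(q,axis=0).round(1),q.min(0).round(),q.max(0).round())
E
```

```text
41.9333 [604.24096069  89.75767059 206.48671382] [-3.14120706e+00  1.10930016e-03 -6.31882180e-02] 42.856012543095126
vise [ 5.96728e+02 -5.39110e+01 -6.30000e-02  1.21143e+02] rms 1.45 n16074 of 17415
placed [ 5.9797e+02 -3.8580e+01 -6.0000e-02] 1087 0.85
placed [ 6.0102e+02 -8.7700e+00 -6.0000e-02] 1116 0.96
placed [ 6.028e+02  2.131e+01 -6.000e-02] 1152 1.02
placed [ 6.0457e+02  5.0990e+01 -6.0000e-02] 1125 0.93
10 29 [ 6.3 -1.5 13.5] [-9. -6. 10.] [12.  7. 19.]
21 6 [ 9.4 -2.9 31.6] [ 6. -7. 24.] [ 9.  2. 32.]
32 33 [ 9.4 -3.3 38. ] [ 7. -8. 32.] [10.  1. 43.]
43 39 [ 9.4 -3.2 48.7] [ 6. -8. 44.] [10.  2. 54.]
54 101 [ 7.2 -3.1 63.5] [-9. -8. 54.] [10.  2. 65.]
65 179 [ 0.7 -2.2 65.9] [-9. -7. 65.] [10.  1. 68.]
```

View pics/w16.png

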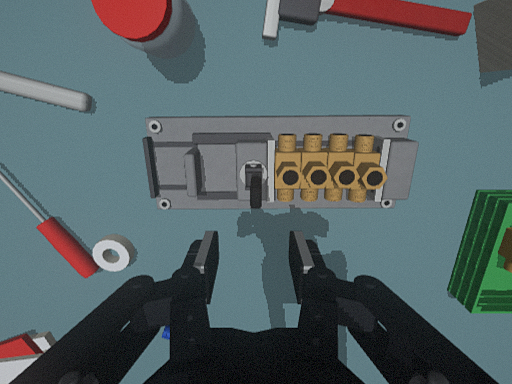

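The lever stands upright at (255,185) with its face across the bed, and the row is intact. Now I'll fold it toward +y using closed fingers.

Call:
move_arm(moves=[{"x": 0.005,"y": -0.2,"z": 0,"ax": 0,"ay": 0,"az": 0,"jaw": 1},{"x": 0.005,"y": -0.225,"z": 0,"ax": 0,"ay": 0,"az": 0,"jaw": 1},{"x": 0.005,"y": -0.225,"z": -0.15,"ax": 0,"ay": 0,"az": 0,"jaw": 1},{"x": 0.005,"y": -0.225,"z": -0.3,"ax": 0,"ay": 0,"az": 0,"jaw": 1},{"x": 0.005,"y": -0.225,"z": -0.45,"ax": 0,"ay": 0,"az": 0,"jaw": 1},{"x": 0.005,"y": -0.225,"z": -0.46,"ax": 0,"ay": 0,"az": 0,"jaw": 1},{"x": 0.005,"y": -0.225,"z": -0.46,"ax": 0,"ay": 0,"az": 0,"jaw": 1},{"x": 0.005,"y": -0.225,"z": -0.46,"ax": 0,"ay": 0,"az": 0,"jaw": 1},{"x": 0.005,"y": -0.225,"z": -0.46,"ax": 0,"ay": 0,"az": 0,"jaw": 1}])

```text
time_s: 42.73
eef_pos: [607.3, 44.5, 116.5]
tool_rot: [-3.141, -0.002, -0.063]
force: [-0.3, 0.2, -0.1]
grip_width: 0.1
grasp_force: 0.0
```

Call:
move_arm(moves=[{"x": 0,"y": 0.06,"z": 0,"ax": 0,"ay": 0,"az": 0,"jaw": 1},{"x": 0,"y": 0.12,"z": 0,"ax": 0,"ay": 0,"az": 0,"jaw": 1},{"x": 0,"y": 0.17,"z": 0,"ax": 0,"ay": 0,"az": 0,"jaw": 1},{"x": 0,"y": 0.22,"z": 0,"ax": 0,"ay": 0,"az": 0,"jaw": 1},{"x": 0,"y": 0.27,"z": 0,"ax": 0,"ay": 0,"az": 0,"jaw": 1},{"x": 0,"y": 0.31,"z": 0,"ax": 0,"ay": 0,"az": 0,"jaw": 1},{"x": 0,"y": 0.34,"z": -0.01,"ax": 0,"ay": 0,"az": 0,"jaw": 1},{"x": 0,"y": 0.36,"z": -0.035,"ax": 0,"ay": 0,"az": 0,"jaw": 1},{"x": 0,"y": 0.375,"z": -0.065,"ax": 0,"ay": 0,"az": 0,"jaw": 1},{"x": 0,"y": 0.39,"z": -0.1,"ax": 0,"ay": 0,"az": 0,"jaw": 1},{"x": 0,"y": 0.4,"z": -0.125,"ax": 0,"ay": 0,"az": 0,"jaw": 1},{"x": 0,"y": 0.4,"z": -0.15,"ax": 0,"ay": 0,"az": 0,"jaw": 1},{"x": 0,"y": 0.4,"z": -0.15,"ax": 0,"ay": 0,"az": 0,"jaw": 1},{"x": 0,"y": 0.4,"z": -0.15,"ax": 0,"ay": 0,"az": 0,"jaw": 1}])

```text
time_s: 43.9
eef_pos: [605.3, 124.1, 84.2]
tool_rot: [3.141, 0.002, -0.063]
force: [-1.0, -0.6, 0.2]
grip_width: -0.2
grasp_force: 0.0
```

Now press down gently in 2 mm steps.

Call:
move_arm(moves=[{"x": 0,"y": 0.02,"z": -0.015,"ax": 0,"ay": 0,"az": 0,"jaw": 1},{"x": 0,"y": 0.04,"z": -0.025,"ax": 0,"ay": 0,"az": 0,"jaw": 1},{"x": 0,"y": 0.05,"z": -0.035,"ax": 0,"ay": 0,"az": 0,"jaw": 1},{"x": 0,"y": 0.05,"z": -0.04,"ax": 0,"ay": 0,"az": 0,"jaw": 1},{"x": 0,"y": 0.05,"z": -0.04,"ax": 0,"ay": 0,"az": 0,"jaw": 1},{"x": 0,"y": 0.05,"z": -0.04,"ax": 0,"ay": 0,"az": 0,"jaw": 1}])

```text
time_s: 44.4
eef_pos: [606.3, 134.1, 78.5]
tool_rot: [3.141, -0.001, -0.063]
force: [-2.4, -3.0, 12.5]
grip_width: -0.5
grasp_force: 5.9
```

Call:
move_arm(moves=[{"x": 0,"y": 0,"z": -0.008,"ax": 0,"ay": 0,"az": 0,"jaw": 1},{"x": 0,"y": 0,"z": -0.012,"ax": 0,"ay": 0,"az": 0,"jaw": 1},{"x": 0,"y": 0,"z": -0.012,"ax": 0,"ay": 0,"az": 0,"jaw": 1},{"x": 0,"y": 0,"z": -0.012,"ax": 0,"ay": 0,"az": 0,"jaw": 1}])

```text
time_s: 44.73
eef_pos: [606.7, 134.4, 77.4]
tool_rot: [3.141, -0.002, -0.063]
force: [-4.4, -2.8, 21.0]
grip_width: 0.1
grasp_force: 10.5
```

Call:
move_arm(moves=[{"x": 0,"y": 0,"z": 0.1,"ax": 0,"ay": 0,"az": 0,"jaw": 1},{"x": 0,"y": 0,"z": 0.25,"ax": 0,"ay": 0,"az": 0,"jaw": 1},{"x": 0,"y": 0,"z": 0.45,"ax": 0,"ay": 0,"az": 0,"jaw": 1},{"x": 0,"y": 0,"z": 0.65,"ax": 0,"ay": 0,"az": 0,"jaw": 1},{"x": 0,"y": 0,"z": 0.65,"ax": 0,"ay": 0,"az": 0,"jaw": 1},{"x": 0,"y": 0,"z": 0.65,"ax": 0,"ay": 0,"az": 0,"jaw": 1},{"x": 0,"y": 0,"z": 0.65,"ax": 0,"ay": 0,"az": 0,"jaw": 1},{"x": 0,"y": 0,"z": 0.65,"ax": 0,"ay": 0,"az": 0,"jaw": 1}])

```text
time_s: 45.4
eef_pos: [604.7, 134.5, 203.0]
tool_rot: [3.141, 0.003, -0.063]
force: [-0.1, 0.7, -0.5]
grip_width: -0.1
grasp_force: 0.0
```

```bash
python3 - <<'E'
from h import *
o=observe(); print(o['time_s'],o['eef_pos'],o['tool_rot'],o['force'])
p,_,_=cap('wrist','w17'); x=fitvise(['w17'],[597.5,-53.3,-.053,120]); placed('w17',[(598,-38),(600,-8),(602,22),(603.5,52)])
A,C=cloud(['w17'],150); L=loc(A,*(x[:3]),22); Q=L-[0,x[3]+24,50]
k=(np.abs(Q[:,0])<12)&(Q[:,1]>24)&(Q[:,1]<72)&(Q[:,2]>-12)&(Q[:,2]<40)&(C.max(1)<80); Q=Q[k]; print(len(Q),Q.min(0),Q.max(0))
for y in range(24,72,8):
    q=Q[(Q[:,1]>=y)&(Q[:,1]<y+8)]
    if len(q): print(y,len(q),np.median(q,axis=0).round(1))
s,_,_=cap('scene','s4'); cv2.imwrite('pics/s4b.png',cv2.resize(s[130:270,170:370],(800,560))[:,:,::-1])
E
```

```text
45.4 [604.65886443 134.53551256 203.03700844] [ 3.14129925e+00  3.04244024e-03 -6.31593416e-02] [-0.12992061  0.72542351 -0.54897337]
vise [ 5.96714e+02 -5.38020e+01 -6.30000e-02  1.21754e+02] rms 1.41 n15823 of 17144
placed [ 5.9789e+02 -3.8550e+01 -6.0000e-02] 1106 0.88
placed [ 6.0105e+02 -8.6700e+00 -6.0000e-02] 1154 0.9
placed [ 6.028e+02  2.128e+01 -6.000e-02] 1151 1.08
placed [ 6.0446e+02  5.0980e+01 -5.0000e-02] 1158 0.82
665 [-9.63199826 24.4316707  -9.40985827] [11.71072166 64.85536636 10.35893403]
24 87 [ 0.7 29.8  7.3]
32 139 [ 0.9 36.1  7.9]
40 143 [ 0.1 43.5  8.1]
48 132 [ 0.8 51.9  8. ]
56 148 [ 0.7 60.2  7.8]
64 16 [ 0.8 64.5  6.2]
```

View pics/w17.png

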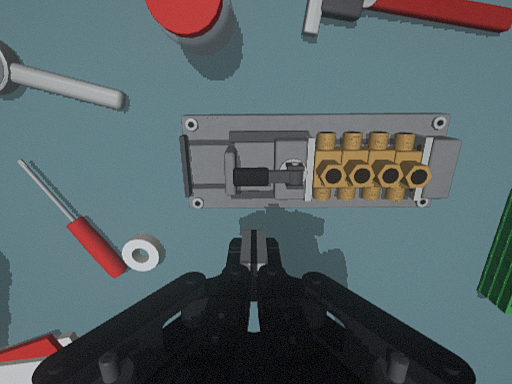

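The lever lies flat over the deck at (260,177), in line with the bed. The row is tight between the jaws. Handing in.

```bash
python3 -c "
from cell import hand_in
print(hand_in())"
```

```text
the job is handed in; nothing more can be done
None
```

The job is handed in (no verdict came back): by the last measurements the finished valve is in the basket, all four rough bodies are upright and clamped in the vise, the bolt was turned to its hard stop, and the lever is folded flat pointing back; the lever got brushed part-way down during placing, but I stood it up again before tightening.

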